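# Rake stirring rods into a grooved drying tray

## Robot

A 6-joint arm with a two-finger parallel gripper is mounted at the origin on the work surface. World frame = base frame: x ahead of the robot, y to its left, z up, the work surface at z = 0. Lengths are in m, angles in rad, forces in N, time in s.
With the tool pointing down it reaches from about 0.325 to 0.775 m from the base axis. Payload 9.3 kg.
Tool frame: the origin (TCP) lies midway between the tips of the shut fingers; the grasp point (between the pads) lies 19 mm behind it; z points along the fingers, y is the direction in which the jaws open and shut (so a half turn about z gives the same grasp; the last joint's range is limited). The gripper opens to 85 mm and grips with 20 to 120 N. Pads are 22 mm wide; open, the fingers measure 114 mm over their backs; the gripper's body (76 mm by 85 mm) begins 54 mm behind the grasp point. The pads swing forward as they close: fully open they stand 13 mm farther back than shut.
Start: joints at [1.105, 0.259, 0.021, 1.334, 0, 1.418], TCP at [0.169, 0.523, 0.231] pointing down, gripper open.
Joint ranges: [-3.04, 3.04], [-0.91, 1.82], [-1.04, 1.36], [-1.92, 1.95], [-1.52, 1.45], [-3.14, 3.14]. Speed limits (rad/s): [2.22, 2.22, 2.79, 3.14, 3.14, 3.14].

## Interface

Orientations are given as a rotation vector (axis times angle).
In Python, from station import * gives the robot as it stands.
- The arm moves only by the shell command python3 -m jog 'ROWS' [FORCE]. ROWS is JSON, a list of rows, each a list of 5 numbers: the finger opening in mm, from 0 to 85.4, then the shift along the tool's x, y, z in mm, then the turn about the tool's z in rad. A call has 1 to 10 rows; each row shifts and turns the pose as measured when the row begins, along the tool's axes as they then stand; what a row does not reach is not made up. A row lasts 1/10 s, in which the tool goes at most 50 mm and 8.59 degrees, less where a joint would pass 70% of its speed; a pose out of reach is approached as far as the arm can. A call is refused whole if a number of a shift passes 50 or a number of a turn 0.15, either way. A call with a gripper value outside its range is refused whole. The fingers move at their own pace and stop on an object; FORCE is the grip in N (left out, the last holds). Time passes only in rows, so rows that do not move let the fingers close. It gives the time, the measured TCP pose, the force and the opening at its end, in the units of the state.
- sense(): the state, without advancing time (a new reading comes with each control period).
- read_camera(name): name is "scene" or "top" or "wrist"; returns the picture (384x512x3 uint8, red, green, blue); there is no depth.
- calibration(name): a dict with "fx", "fy", "cx", "cy" (pixels), "eye" and "attitude" of the camera in the world. Camera axes: x right, y down, z forward; pixel columns grow to the right and rows downward; lengths in m; the calibration is good to about 2 mm. The wrist camera is an equidistant fisheye: a pixel r from the principal point sees the ray r / f radians off the axis. A picture is of the moment at which its call begins: read the wrist's pose just before it. calibration takes no time and is no camera call; for the wrist camera it gives the pose at the moment of the call.
- job_done(): hands the job in, once; it reports no verdict.
The state is a dict: "t": time; "joint_pos": joint angles; "dq": joint speeds; "tau": joint torques, N m; "position": TCP position; "orientation": TCP orientation; "contact_force": force on the tool from outside, world axes, zero at the start; "wrist_torque": the same for the moment, N m; "grip_width": opening from 0.0 (shut) to 1.0 (fully open).
Only numpy, scipy, OpenCV 4.12 (cv2) and the standard library are available. Lean on these libraries where they do the work, as an engineer would, in place of code of your own. Each camera call takes 0.05 s, during which the arm holds its last target.

## Task

Four ceramic stirring rods lie askew on a grooved drying tray. Pick up the small rake from its rest, set its teeth down lightly on the tray's flat ledge, and comb it from there across the grooves to the far wall, teeth kept lightly in contact with the tray and never pressed hard or forced against the brittle rods, until every rod lies down in a groove; then lay the rake gently back upright across the two posts of its rest and let go. Move the rods only with the rake, and leave the flask, beaker and jar alone.

Things in the scene. Friction and masses are not known exactly. Their poses are not given: they have to be found in the camera images.
- tray: Grey metal tray, 194 (x) by 152 mm (y), on fixed rubber feet that give 1 mm per 8 N. Origin: below its centre, on the bench. x is the combing direction, from a flat ledge (x -93 to -37 mm) to the far wall. Then nine grooves along y, 10 mm wide, centres x = -32, -17 ... 88 mm, parted by 5 mm round ridges. Heights: ledge and ridges 22, groove floors 12, walls (4 mm thick) 30 mm. Inside width 144 mm.
- ledge (a point): Point on top of the tray's flat ledge, at tray x = -74 mm, y = 0, z = 22 mm: clear of rods at the start; the rake's foot centred here has about 5 mm to the near wall behind it and about 7 mm to the nearest rod in front.
- rake: Loose rake, 180 to 300 g. Origin: centre of its steel bar's underside. Bar 30 (x) x 166 (y) x 14 mm; wooden handle above it 16 (x) x 30 mm (y), to 90 mm over the origin. Below, nine steel teeth in a row along y (120 mm, gaps 6 mm), 28 mm long (x), flat soles, toes rounded. Their soles are clamped anywhere from 20 to 29 mm below the origin: differs each time. Comb with the row along the grooves.
- rake_grip (a point): Middle of the rake's handle where it is best gripped, 72 mm above the rake's origin; grip across the 16 mm thickness (along the rake's x).
- rest: Fixed rake rest: white base plate 70 (x) x 180 mm (y), 4 mm thick, with two grey posts 50 (x) x 16 mm (y), centred at y = -76 and +76 mm, their tops 38 mm above the bench, giving 1 mm per 8 N. The ends of the rake's bar lie on the posts, bar along the rest's y, teeth hanging free between them (8 mm room at each end of the row). Origin: centre of the base's underside.
- rod1: White brittle ceramic stirring rod, 8 mm in diameter, 120 mm long, round ends, about 18 g. Origin at its middle on its axis; its y runs along it. It starts askew across the ridges, turned 18 to 27 degrees counter-clockwise from the grooves, its axis 26 mm above the tray's underside; lying on a groove's floor, 16 mm above.
- rod2: White brittle ceramic stirring rod, 8 mm in diameter, 120 mm long, round ends, about 18 g. Origin at its middle on its axis; its y runs along it. It starts askew across the ridges, turned 18 to 27 degrees counter-clockwise from the grooves, its axis 26 mm above the tray's underside; lying on a groove's floor, 16 mm above.
- rod3: White brittle ceramic stirring rod, 8 mm in diameter, 120 mm long, round ends, about 18 g. Origin at its middle on its axis; its y runs along it. It starts askew across the ridges, turned 18 to 27 degrees counter-clockwise from the grooves, its axis 26 mm above the tray's underside; lying on a groove's floor, 16 mm above.
- rod4: White brittle ceramic stirring rod, 8 mm in diameter, 120 mm long, round ends, about 18 g. Origin at its middle on its axis; its y runs along it. It starts askew across the ridges, turned 18 to 27 degrees counter-clockwise from the grooves, its axis 26 mm above the tray's underside; lying on a groove's floor, 16 mm above.
- flask: Bystander: glass flask, 80 mm wide, 145 mm tall. Origin under its centre.
- beaker: Bystander: glass beaker, 60 mm wide, 65 mm tall. Origin under its centre.
- jar: Bystander: amber jar, 56 mm wide, 70 mm tall. Origin under its centre.
Mind the look-alikes: they are no part of the job. What is shaped like the rod2 but orange is not meant. Leave any black look-alike of the rod1 alone.

How it is judged:
By the outcome, as a careful person would: the job done as asked, in the order asked, and still so for the second after the job is handed in, with the robot touching nothing.
It also fails if it takes over 61 s, if anything falls off the work surface, if the arm or the gripper's body presses on something with over 40 N, if the wrist force passes 120 N, or if a joint passes its speed limit or range.

## Working session

There is one attempt and no reset: what is moved stays moved. The work goes in short steps, Python scripts to look and compute and a shell command to move; the robot and the scene stay as the last step left them, time stands still between calls to the robot, and variables do not carry over. Pictures are saved under pics/ and viewed, and the job is handed in when it is done.

```bash
ls; mkdir -p pics; python3 - <<'E'
from station import *
import cv2
print(sense())
for n in ("scene","top","wrist"):
    c=calibration(n); print(n,c)
    cv2.imwrite(f"pics/a_{n}.png",read_camera(n)[:,:,::-1])
E
```

```text
pics
{'t': 0.0, 'joint_pos': array([1.10541463e+00, 2.59228869e-01, 2.07299075e-02, 1.33364478e+00,
       2.66013760e-05, 1.41818530e+00]), 'dq': array([-1.46925002e-03,  6.62119752e-04,  1.61116188e-04,  4.42717562e-05,
        1.29763811e-03, -4.74737182e-04]), 'tau': array([-1.26756455e-03, -5.55639660e+01,  3.44528353e+01,  1.38412646e-02,
       -1.71263987e-04,  1.43833847e-05]), 'position': array([0.16911368, 0.52307308, 0.23063368]), 'orientation': array([-4.89231062e-01, -3.10282448e+00,  2.00329677e-03]), 'contact_force': array([-0.2437992 ,  0.00573295,  0.14026389]), 'wrist_torque': array([ 0.00796975,  0.04598365, -0.02627765]), 'grip_width': 0.9957123744569086}
scene {'fx': 388.13667205994733, 'fy': 388.13667205994733, 'cx': 249.8460888433205, 'cy': 189.34691036912974, 'eye': array([1.24675933, 0.36083652, 0.60997201]), 'attitude': array([-1.24845032, -2.06677966,  1.09622753])}
top {'fx': 364.9569637270692, 'fy': 364.9569637270692, 'cx': 262.55251058114686, 'cy': 190.42646509294843, 'eye': array([0.42483137, 0.01392989, 1.11445733]), 'attitude': array([-2.12194038,  2.17106193, -0.16321956])}
wrist {'fx': 297.3186396354542, 'fy': 297.3186396354542, 'cx': 254.493124460402, 'cy': 194.27781837484292, 'eye': array([0.1068547 , 0.54286172, 0.37296533]), 'attitude': array([2.35872301, 1.7153562 , 0.22761991])}
```

View pics/a_scene.png

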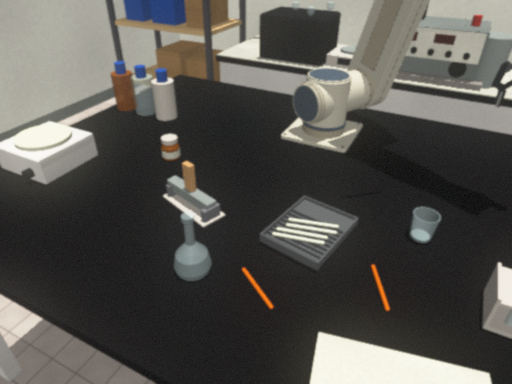

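View pics/a_top.png

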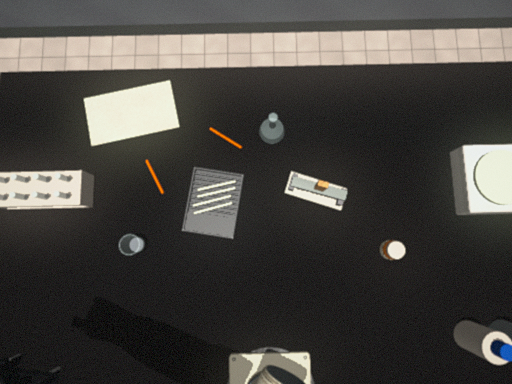

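View pics/a_wrist.png

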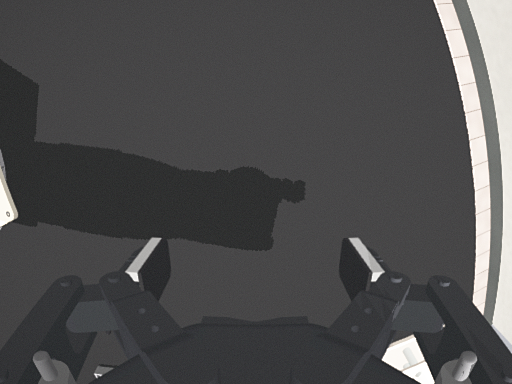

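The scene and top views show the tray with four white rods at top px (213,203). The rake is on its rest at (317,190), with the handle at (322,185). The beaker is at (131,244), the flask at (271,129) and the jar at (393,250). What could be confused with a rod: the white rods in the tray at about (215,190), which are the ones wanted, and the orange sticks at (225,138) and (154,177), which are not. I see only one rake. Next is a close crop.

```bash
cat > h.py <<'E'
import numpy as np, cv2
from scipy.spatial.transform import Rotation as R
from station import *
def proj(c,P):
    P=np.atleast_2d(P); q=(P-c['eye'])@R.from_rotvec(c['attitude']).as_matrix()
    return np.c_[c['cx']+c['fx']*q[:,0]/q[:,2], c['cy']+c['fy']*q[:,1]/q[:,2]]
def ray(c,uv,z,fish=False):
    uv=np.atleast_2d(np.array(uv,float)); a=(uv[:,0]-c['cx'])/c['fx']; b=(uv[:,1]-c['cy'])/c['fy']
    if fish:
        r=np.hypot(a,b); s=np.where(r>1e-9,np.sin(r)/np.maximum(r,1e-9),1); d=np.c_[a*s,b*s,np.cos(r)]
    else: d=np.c_[a,b,np.ones_like(a)]
    d=d@R.from_rotvec(c['attitude']).as_matrix().T
    return c['eye']+d*((z-c['eye'][2])/d[:,2])[:,None]
E
python3 - <<'E'
import cv2
t=cv2.imread('pics/a_top.png')
cv2.imwrite('pics/b_top.png',cv2.resize(t[155:255,170:360],None,fx=4.2,fy=4.2,interpolation=cv2.INTER_CUBIC))
s=cv2.imread('pics/a_scene.png')
cv2.imwrite('pics/b_scene.png',cv2.resize(s[150:275,155:365],None,fx=3.8,fy=3.8,interpolation=cv2.INTER_CUBIC))
E
```

```text
(no output)
```

View pics/b_top.png

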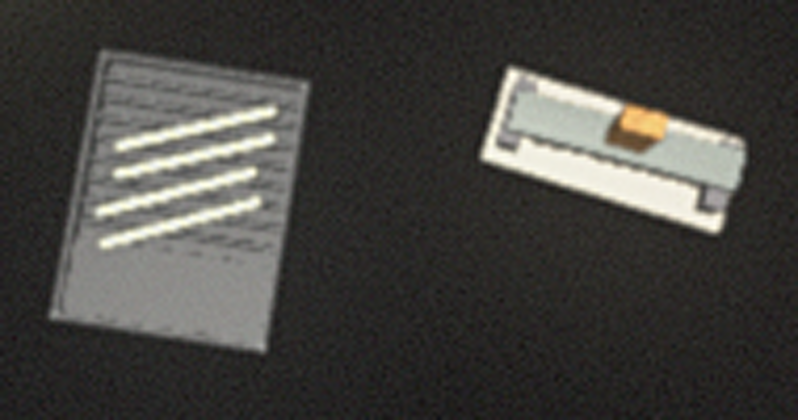

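View pics/b_scene.png

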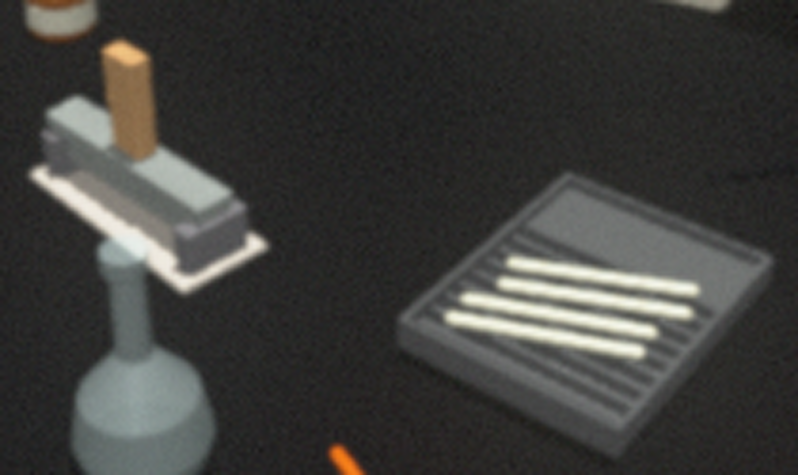

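The crop confirms the choice: the rake (grey-blue bar with a wooden handle) lies across its rest at about (317,190). The tray has its ledge toward the robot and the four white rods inside it. Now to measure.

```bash
python3 - <<'E'
from h import *
t=cv2.imread('pics/a_top.png'); c=calibration('top'); g=cv2.cvtColor(t,cv2.COLOR_BGR2GRAY)
hsv=cv2.cvtColor(t,cv2.COLOR_BGR2HSV)
# tray
m=np.zeros_like(g); m[155:250,170:255]=(g[155:250,170:255]>62)*255
m=cv2.morphologyEx(m,cv2.MORPH_CLOSE,np.ones((5,5)))
def big(m): return max(cv2.findContours(m,cv2.RETR_EXTERNAL,cv2.CHAIN_APPROX_NONE)[0],key=cv2.contourArea)
def rect(k,z):
    r=cv2.minAreaRect(k); b=cv2.boxPoints(r); P=ray(c,b,z)[:,:2]
    print('px',r,'\nctr',P.mean(0),'sides',[np.round(np.linalg.norm(P[i]-P[(i+1)%4]),4) for i in range(4)],'dir',[np.round(np.degrees(np.arctan2(*(P[(i+1)%4]-P[i])[::-1])),2) for i in range(4)])
rect(big(m),0.03)
# rest plate: everything bright
m=np.zeros_like(g); m[160:220,280:355]=(g[160:220,280:355]>70)*255
rect(big(cv2.morphologyEx(m,cv2.MORPH_CLOSE,np.ones((5,5)))),0.004)
h=((hsv[:,:,1]>90)&(hsv[:,:,0]<25)&(g>60)).astype(np.uint8)*255; h[:165]=0;h[210:]=0;h[:,:300]=0;h[:,345:]=0
k=big(h); print('handle',cv2.boundingRect(k),cv2.contourArea(k))
# bright top of handle
hb=h.copy(); hb[hsv[:,:,2]<190]=0
if hb.any(): rect(big(hb),0.128)
# rods
w=((hsv[:,:,2]>185)&(hsv[:,:,1]<60)).astype(np.uint8)*255; w[:165]=0;w[230:]=0;w[:,:185]=0;w[:,250:]=0
for k in cv2.findContours(w,cv2.RETR_EXTERNAL,cv2.CHAIN_APPROX_NONE)[0]:
    if cv2.contourArea(k)>15: rect(k,0.026)
# bar (bluish grey)
for p in [(300,183),(335,192),(292,196),(200,220)]: print(p,t[p[1],p[0]],hsv[p[1],p[0]])
E
```

```text
px ((212.28379821777344, 202.2973175048828), (52.93647384643555, 66.58158874511719), 9.462322235107422) 
ctr [0.55493057 0.15846572] sides [np.float64(0.2), np.float64(0.1609), np.float64(0.1993), np.float64(0.1566)] dir [np.float64(-8.98), np.float64(-100.91), np.float64(169.8), np.float64(79.32)]
px ((316.0887756347656, 190.39932250976562), (61.62799835205078, 24.531267166137695), 17.447187423706055) 
ctr [ 0.58653515 -0.15706969] sides [np.float64(0.077), np.float64(0.1896), np.float64(0.0765), np.float64(0.1878)] dir [np.float64(-19.04), np.float64(-109.12), np.float64(159.61), np.float64(71.04)]
handle (315, 179, 14, 12) 90.0
px ((322.85296630859375, 183.5882568359375), (10.186494827270508, 5.093247413635254), 14.03624439239502) 
ctr [ 0.58667825 -0.15758677] sides [np.float64(0.0142), np.float64(0.0278), np.float64(0.0142), np.float64(0.0278)] dir [np.float64(-16.37), np.float64(-105.61), np.float64(163.4), np.float64(74.41)]
px ((212.5, 207.5), (2.4557619094848633, 38.590545654296875), 74.74488067626953) 
ctr [0.53841307 0.15837362] sides [np.float64(0.115), np.float64(0.0074)
[... 481 characters left out ...]
62345218658447, 38.0712890625), 77.47119140625) 
ctr [0.58547331 0.1489768 ] sides [np.float64(0.1143), np.float64(0.0073), np.float64(0.1142), np.float64(0.0073)] dir [np.float64(-78.58), np.float64(-168.32), np.float64(101.4), np.float64(12.53)]
px ((216.39410400390625, 185.02352905273438), (2.386234998703003, 38.07129669189453), 77.47119140625) 
ctr [0.60632115 0.14643883] sides [np.float64(0.1147), np.float64(0.0073), np.float64(0.1145), np.float64(0.0073)] dir [np.float64(-78.55), np.float64(-168.37), np.float64(101.44), np.float64(12.48)]
(300, 183) [186 198 191] [ 48  15 198]
(335, 192) [184 192 186] [ 53  11 192]
(292, 196) [47 50 54] [13 33 54]
(200, 220) [140 143 142] [ 40   5 143]
```

```bash
cat >> h.py <<'E'
def yawT(): 
    s=sense(); M=R.from_rotvec(s['orientation']).as_matrix(); return s['position'],np.arctan2(M[1,1],M[0,1]),M
def plan(target,yaw_deg,n):
    """per-row suggestions (mm, rad) for tool going to target with jaw direction yaw_deg"""
    p,y,M=yawT(); print('tilt z',np.round(M[:,2],4),'yaw',np.degrees(y),'p',np.round(p,4))
    d=(np.array(target)-p)/n*1000; dy=(np.radians(yaw_deg)-y+np.pi)%(2*np.pi)-np.pi
    for k in range(n):
        a=y+dy*k/n
        ty=np.array([np.cos(a),np.sin(a)]); tx=np.array([ty[1],-ty[0]])*-1*-1
        tx=np.array([-ty[1],ty[0]])
        tx=np.array([-np.sin(a),np.cos(a)])
        if k==0 and tx@M[:2,0]<0: tx=-tx
        print([round(float(v),1) for v in (d[:2]@tx,d[:2]@ty,-d[2])],round(-dy/n,4))
E
python3 - <<'E'
from h import *
p,y,M=yawT(); print(M.round(3),np.degrees(y))
plan([0.543,0.094,0.24],-10,12)
c=calibration('wrist'); print(R.from_rotvec(c['attitude']).as_matrix().round(3)); print(M.T@(c['eye']-p))
E
```

```text
[[-0.951  0.308 -0.   ]
 [ 0.308  0.951 -0.001]
 [ 0.    -0.001 -1.   ]] 72.0777546839343
tilt z [-5.e-04 -9.e-04 -1.e+00] yaw 72.0777546839343 p [0.1691 0.5231 0.2308]
[-40.6, -24.4, -0.8] 0.1194
[-43.3, -19.4, -0.8] 0.1194
[-45.3, -14.1, -0.8] 0.1194
[-46.6, -8.6, -0.8] 0.1194
[-47.3, -3.0, -0.8] 0.1194
[-47.4, 2.6, -0.8] 0.1194
[-46.7, 8.3, -0.8] 0.1194
[-45.4, 13.8, -0.8] 0.1194
[-43.4, 19.1, -0.8] 0.1194
[-40.8, 24.1, -0.8] 0.1194
[-37.7, 28.8, -0.8] 0.1194
[-34.0, 33.1, -0.8] 0.1194
[[ 0.308  0.918  0.25 ]
 [ 0.951 -0.297 -0.083]
 [-0.002  0.263 -0.965]]
[ 0.06536388 -0.00050588 -0.14220009]
```

```bash
python3 - <<'E'
from h import *
plan([0.55,0.155,0.25],-10,11)
E
```

```text
tilt z [-5.e-04 -9.e-04 -1.e+00] yaw 72.0777546839343 p [0.1691 0.5231 0.2308]
[-43.2, -21.2, -1.7] 0.1302
[-45.6, -15.4, -1.7] 0.1302
[-47.2, -9.3, -1.7] 0.1302
[-48.1, -3.1, -1.7] 0.1302
[-48.0, 3.1, -1.7] 0.1302
[-47.2, 9.4, -1.7] 0.1302
[-45.6, 15.4, -1.7] 0.1302
[-43.2, 21.2, -1.7] 0.1302
[-40.1, 26.6, -1.7] 0.1302
[-36.3, 31.6, -1.7] 0.1302
[-31.9, 36.1, -1.7] 0.1302
```

```bash
python3 -m jog '[[85,-43,-21,-2,0.13],[85,-46,-15,-2,0.13],[85,-47,-9,-2,0.13],[85,-48,-3,-2,0.13],[85,-48,3,-2,0.13],[85,-47,9,-2,0.13],[85,-46,15,-2,0.13],[85,-43,21,-2,0.13],[85,-40,27,-2,0.13],[85,-36,32,-2,0.13]]' && python3 - <<'E'
from h import *
plan([0.55,0.155,0.25],-10,2)
E
```

```text
t: 1.15
position: [0.5166, 0.1755, 0.2489]
orientation: [-2.309, -2.13, 0.006]
contact_force: [1.7, 0.8, -0.2]
grip_width: 0.99
tilt z [-0.0032 -0.0021 -1.    ] yaw -4.624148522459366 p [0.5166 0.1755 0.2489]
[-8.9, 17.5, -0.5] 0.0469
[-8.0, 17.9, -0.5] 0.0469
```

Motion tracks well. Finishing the hover, then a wrist picture.

```bash
python3 -m jog '[[85,-9,17,0,0.047],[85,-8,18,0,0.047],[85,0,0,0,0]]' && python3 - <<'E'
from h import *
import pickle
p,y,M=yawT(); c=calibration('wrist'); im=read_camera('wrist')[:,:,::-1]
cv2.imwrite('pics/c_wrist.png',im); pickle.dump((p,y,M,c),open('c.pkl','wb')); print(p,np.degrees(y))
E
```

```text
t: 1.45
position: [0.5546, 0.1481, 0.2471]
orientation: [-2.423, -1.999, 0.009]
contact_force: [0.2, -0.2, 0.4]
grip_width: 0.991
[0.55464652 0.14807273 0.24709212] -10.953709144558013
```

View pics/c_wrist.png

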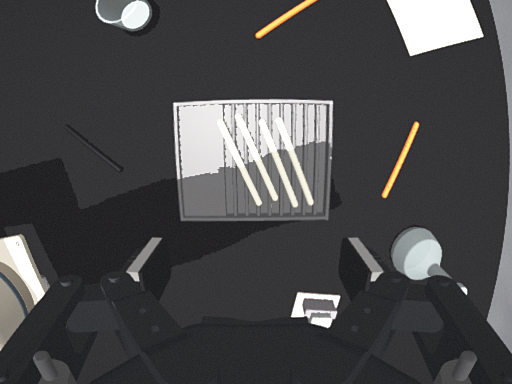

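The wrist view shows the tray rim corners at about (174,102), (332,100), (328,220) and (181,220), with the ledge on the left and four white rods askew. There is also a black look-alike rod on the bench at (95,147), which I leave alone. I'll measure from the bright rim.

```bash
python3 - <<'E'
from h import *
import pickle
p,y,M,c=pickle.load(open('c.pkl','rb')); im=cv2.imread('pics/c_wrist.png'); g=cv2.cvtColor(im,cv2.COLOR_BGR2GRAY)
# rim outer edges: subpixel line crossing along scans
pts={'L':[],'R':[],'T':[],'B':[]}
gf=cv2.GaussianBlur(g,(3,3),0).astype(float)
def cross(v,i0,i1,th=75):
    st=1 if i1>i0 else -1
    for i in range(i0,i1,st):
        a,b=v[i],v[i+st]
        if a<th<=b: return i+st*(th-a)/(b-a)
for r in range(112,215,3):
    a=cross(gf[r],160,195); pts['L'].append((a,r)) if a else 0
    a=cross(gf[r],350,318); pts['R'].append((a,r)) if a else 0
for k in range(190,322,3):
    a=cross(gf[:,k],88,110); pts['T'].append((k,a)) if a else 0
    a=cross(gf[:,k],235,212); pts['B'].append((k,a)) if a else 0
L={}
for k,v in pts.items():
    if len(v)<5: print(k,len(v)); continue
    P=ray(c,v,0.03,True)[:,:2]
    for _ in range(3):
        m=np.median(P,0) if 0 else P.mean(0); u,s,vt=np.linalg.svd(P-m); e=(P-m)@vt[1]
        P=P[abs(e)<max(2*e.std(),5e-4)]
    L[k]=(m,vt[0],vt[1]); print(k,len(P),m.round(4),np.degrees(np.arctan2(*vt[0][::-1])).round(2),'rms',e.std().round(5))
def ix(a,b): 
    t=np.linalg.solve(np.c_[a[1],-b[1]],b[0]-a[0]); return a[0]+t[0]*a[1]
if len(L)==4:
    C=[ix(L['L'],L['T']),ix(L['T'],L['R']),ix(L['R'],L['B']),ix(L['B'],L['L'])]
    C=np.array(C); print(C.round(4),C.mean(0),[np.linalg.norm(C[i]-C[(i+1)%4]).round(4) for i in range(4)])
w=(g>225).astype(np.uint8)*255; w[:105]=0;w[215:]=0;w[:,:214]=0;w[:,325:]=0
for k in cv2.findContours(w,cv2.RETR_EXTERNAL,cv2.CHAIN_APPROX_NONE)[0]:
    if cv2.contourArea(k)>50:
        P=ray(c,k[:,0],0.026,True)[:,:2].astype(np.float32); print(cv2.minAreaRect(P*1000))
E
```

```text
L 35 [0.4583 0.1736] -99.49 rms 0.00037
R 30 [0.6508 0.1386] -101.1 rms 0.00021
T 44 [0.5712 0.2321] -10.38 rms 0.00013
B 44 [0.5418 0.0811] -10.49 rms 0.00015
[[0.4711 0.2504]
 [0.6657 0.2148]
 [0.6361 0.0637]
 [0.4458 0.0989]] [0.55468518 0.15693812] [np.float64(0.1978), np.float64(0.154), np.float64(0.1935), np.float64(0.1536)]
((618.0862426757812, 190.6991424560547), (48.27436447143555, 6.987420558929443), 78.44471740722656)
((578.010986328125, 157.54287719726562), (73.84476470947266, 145.13613891601562), 4.0782623291015625)
((534.0104370117188, 215.36898803710938), (30.68468475341797, 7.312801361083984), 78.5231704711914)
((522.2998657226562, 164.20249938964844), (40.28404998779297, 136.9412384033203), 10.775958061218262)
```

Tray centre is (0.5547,0.1572) with yaw -10.4°. The top view gave (0.555,0.1585), so they agree within 1.5 mm, and the sides match 194×152. Next, hover over the rake.

```bash
python3 - <<'E'
from h import *
plan([0.58,-0.157,0.25],-18.7,7)
E
```

```text
tilt z [-0.0054 -0.003  -1.    ] yaw -10.839031911060035 p [0.5536 0.1488 0.2472]
[-42.2, 11.9, -0.4] 0.0196
[-41.9, 12.7, -0.4] 0.0196
[-41.7, 13.6, -0.4] 0.0196
[-41.4, 14.4, -0.4] 0.0196
[-41.1, 15.2, -0.4] 0.0196
[-40.8, 16.0, -0.4] 0.0196
[-40.5, 16.8, -0.4] 0.0196
```

```bash
python3 -m jog '[[85,-42,12,0,0.02],[85,-42,13,-1,0.02],[85,-42,14,0,0.02],[85,-41,14,-1,0.02],[85,-41,15,0,0.02],[85,-41,16,-1,0.02],[85,-40,17,0,0.02],[85,0,0,0,0]]' && python3 - <<'E'
from h import *
import pickle
p,y,M=yawT(); c=calibration('wrist'); im=read_camera('wrist')[:,:,::-1]
cv2.imwrite('pics/d_wrist.png',im); pickle.dump((p,y,M,c),open('d.pkl','wb')); print(p,np.degrees(y))
E
```

```text
t: 2.3
position: [0.5784, -0.1582, 0.2503]
orientation: [-2.538, -1.845, 0.011]
contact_force: [-0.5, -0.4, -0.6]
grip_width: 0.99
[ 0.57839034 -0.15822812  0.25030173] -17.99023416692268
```

View pics/d_wrist.png

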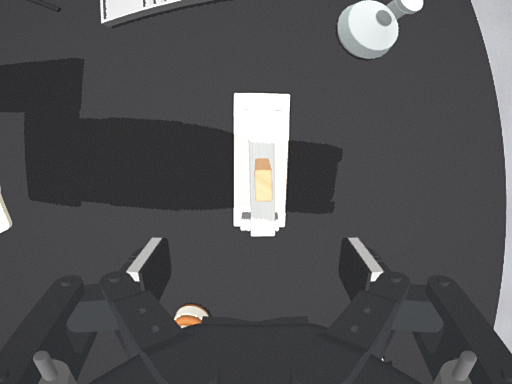

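The wrist view shows the handle top at about (264,186), the bar running from (261,142) to (262,233) and the white rest plate spanning (234..290, 94..228). Measuring them now.

```bash
python3 - <<'E'
from h import *
import pickle
p,y,M,c=pickle.load(open('d.pkl','rb')); im=cv2.imread('pics/d_wrist.png'); g=cv2.cvtColor(im,cv2.COLOR_BGR2GRAY); hsv=cv2.cvtColor(im,cv2.COLOR_BGR2HSV)
h=((hsv[:,:,1]>60)&(hsv[:,:,2]>225)&(hsv[:,:,0]<30)).astype(np.uint8)*255; h[:150]=0;h[215:]=0;h[:,:240]=0;h[:,290:]=0
k=max(cv2.findContours(h,cv2.RETR_EXTERNAL,cv2.CHAIN_APPROX_NONE)[0],key=cv2.contourArea); print(cv2.boundingRect(k))
print('handle',cv2.minAreaRect((ray(c,k[:,0],.128,True)[:,:2]*1000).astype(np.float32)))
# plate
gf=cv2.GaussianBlur(g,(3,3),0).astype(float)
def cross(v,i0,i1,th):
    st=1 if i1>i0 else -1
    for i in range(i0,i1,st):
        a,b=v[i],v[i+st]
        if a<th<=b: return i+st*(th-a)/(b-a)
def fit(v,z,n):
    P=ray(c,v,z,True)[:,:2]
    for _ in range(3):
        m=P.mean(0); u,s,vt=np.linalg.svd(P-m); e=(P-m)@vt[1]; P=P[abs(e)<max(2*e.std(),4e-4)]
    print(n,len(P),m.round(4),np.degrees(np.arctan2(*vt[0][::-1])).round(2),'rms',e.std().round(5)); return m,vt[0]
l=[(cross(gf[r],215,260,140),r) for r in range(100,222,3)]; rr=[(cross(gf[r],310,265,140),r) for r in range(100,140,2)]
t=[(k,cross(gf[:,k],80,110,140)) for k in range(240,286,3)]
ok=lambda v:[x for x in v if None not in x]
Lf=fit(ok(l),.004,'L');Rt=fit(ok(rr),.004,'R');T=fit(ok(t),.004,'T')
# bar edges: profile print
for r in (150,158,210,220,228): print(r,g[r,228:296].tolist())
cv2.imwrite('pics/d_crop.png',cv2.resize(im[85:245,215:310],None,fx=3.7,fy=3.7,interpolation=cv2.INTER_CUBIC))
E
```

```text
(255, 169, 17, 32)
handle ((586.893798828125, -158.47262573242188), (29.209762573242188, 14.834606170654297), 72.0568618774414)
L 36 [ 0.5552 -0.1366] -108.55 rms 0.0003
R 20 [ 0.6395 -0.1146] -108.84 rms 8e-05
T 16 [ 0.6171 -0.0711] -18.95 rms 0.00011
150 [49, 53, 51, 45, 37, 79, 247, 255, 255, 254, 254, 254, 254, 254, 254, 254, 254, 254, 254, 255, 246, 218, 236, 234, 232, 236, 239, 238, 237, 236, 232, 236, 237, 237, 237, 236, 237, 236, 234, 236, 234, 236, 234, 233, 232, 226, 234, 255, 254, 254, 254, 254, 254, 254, 254, 254, 254, 255, 255, 255, 89, 35, 47, 52, 48, 49, 49, 45]
158 [48, 46, 54, 48, 34, 81, 249, 255, 255, 254, 254, 254, 254, 254, 254, 254, 254, 254, 254, 255, 255, 217, 233, 234, 232, 235, 239, 236, 221, 215, 201, 202, 202, 203, 202, 203, 203, 201, 203, 203, 226, 237, 236, 232, 234, 227, 231, 255, 254, 254, 254, 254, 254, 254, 254, 254, 254, 255, 255, 188, 58, 37, 47, 50, 46, 49, 50, 52]
210 [77, 76, 76, 71, 57, 173, 255, 255, 255, 255, 255, 255, 255, 255, 255, 255, 255, 255, 255, 255, 255, 255, 255, 227, 233, 230, 231, 234, 231, 230, 233, 230, 231, 234, 232, 235, 235, 233, 233, 234, 234, 233, 234, 231, 236, 233, 230, 255, 255, 254, 255, 255, 255, 254, 254, 255, 255, 128, 47, 48, 47, 45, 48, 48, 50, 50, 48, 50]
220 [77, 75, 74, 72, 56, 166, 255, 255, 255, 255, 255, 255, 255, 255, 255, 255, 253, 255, 255, 255, 255, 250, 240, 255, 255, 255, 255, 255, 255, 255, 255, 255, 255, 255, 255, 255, 255, 255, 255, 255, 255, 239, 235, 242, 255, 238, 219, 217, 255, 255, 254, 255, 255, 255, 255, 255, 255, 159, 59, 70, 74, 77, 74, 73, 74, 72, 73, 75]
228 [76, 76, 74, 74, 77, 70, 71, 74, 68, 69, 64, 78, 215, 255, 255, 255, 255, 255, 255, 255, 255, 255, 252, 255, 255, 255, 255, 255, 255, 255, 255, 255, 255, 255, 255, 255, 255, 255, 255, 255, 255, 255, 255, 255, 255, 255, 255, 253, 255, 255, 255, 94, 49, 59, 57, 64, 69, 71, 73, 72, 76, 73, 74, 75, 75, 74, 71, 73]
```

View pics/d_crop.png

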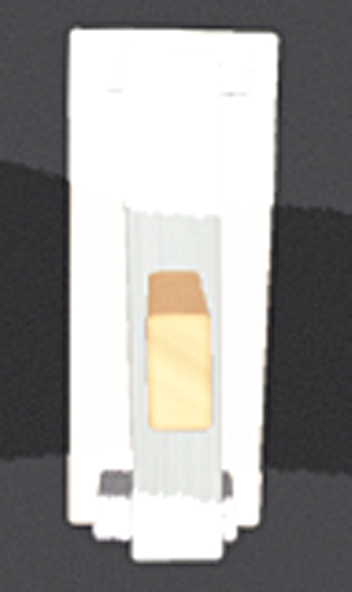

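```bash
python3 - <<'E'
from h import *
plan([0.5868,-0.158,0.0915],-18.5,5)
E
```

```text
tilt z [-0.0079  0.     -1.    ] yaw -17.908274264991192 p [ 0.5781 -0.1561  0.2506]
[0.2, 1.8, 31.8] 0.0021
[0.2, 1.8, 31.8] 0.0021
[0.2, 1.8, 31.8] 0.0021
[0.2, 1.8, 31.8] 0.0021
[0.2, 1.8, 31.8] 0.0021
```

```bash
python3 -m jog '[[85,0,5,30,0.01],[85,0,4,30,0],[85,0,1,40,0],[85,0,0,40,0],[85,0,0,16,0],[85,0,0,0,0]]' && python3 - <<'E'
from h import *
plan([0.5868,-0.158,0.0915],-18.5,1)
print(sense()['contact_force'])
E
```

```text
t: 2.95
position: [0.5857, -0.1485, 0.0924]
orientation: [-2.534, -1.851, 0.004]
contact_force: [-1.4, 0.1, 1.4]
grip_width: 0.994
tilt z [-0.0041  0.0011 -1.    ] yaw -17.717022848658754 p [ 0.5857 -0.1485  0.0924]
[-8.7, 3.9, 0.9] 0.0137
[-1.35236198  0.08494381  1.35151284]
```

```bash
python3 -m jog '[[85,-8,4,1,0.014],[85,0,0,0,0]]' && python3 - <<'E'
from h import *
plan([0.5868,-0.158,0.0915],-18.5,1)
im=read_camera('wrist')[:,:,::-1]; cv2.imwrite('pics/e_wrist.png',im)
E
```

```text
t: 3.15
position: [0.5876, -0.1555, 0.0932]
orientation: [-2.546, -1.837, 0.003]
contact_force: [0.4, -0.4, -0.6]
grip_width: 0.993
tilt z [-2.9e-03  8.0e-04 -1.0e+00] yaw -18.365914013478314 p [ 0.5876 -0.1555  0.0932]
[-2.6, 0.0, 1.7] 0.0023
```

View pics/e_wrist.png

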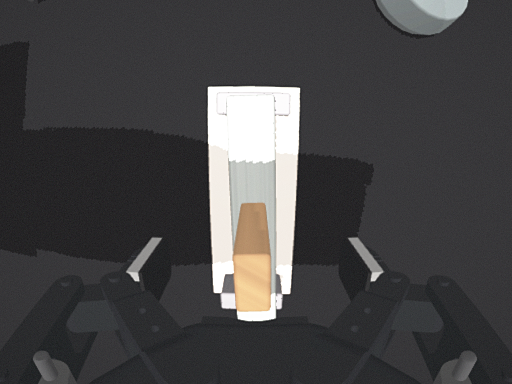

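The handle at about (252,255) is centred between the fingers and the bar is aligned with the tool. A small correction, then grip.

```bash
python3 -m jog '[[60,-3,0,1,0],[30,0,0,0,0],[0,0,0,0,0],[0,0,0,0,0],[0,0,0,0,0],[0,0,0,0,0]]' 70 && python3 - <<'E'
from h import *
plan([0.5868,-0.158,0.0915],-18.5,1)
E
```

```text
t: 3.8
position: [0.5879, -0.159, 0.0958]
orientation: [2.546, 1.837, 0.002]
contact_force: [-0.1, 1.5, -0.1]
grip_width: 0.177
tilt z [ 0.0024 -0.001  -1.    ] yaw -18.35968697325618 p [ 0.5879 -0.159   0.0958]
[0.7, -1.3, 4.3] 0.0024
```

```bash
python3 -m jog '[[0,0,0,-5,0],[0,0,0,-10,0],[0,0,0,-20,0],[0,0,0,-25,0],[0,0,0,-15,0],[0,0,0,0,0]]' && python3 - <<'E'
from h import *
plan([0.4819,0.1706,0.165],-10.4,10)
E
```

```text
t: 4.4
position: [0.5869, -0.1586, 0.1749]
orientation: [-2.547, -1.839, 0.0]
contact_force: [-0.9, -0.2, -1.5]
grip_width: 0.17
tilt z [-1.e-04  0.e+00 -1.e+00] yaw -18.357947308365866 p [ 0.5869 -0.1586  0.1749]
[27.9, -20.3, 1.0] -0.0139
[28.2, -19.9, 1.0] -0.0139
[28.5, -19.6, 1.0] -0.0139
[28.8, -19.2, 1.0] -0.0139
[29.0, -18.8, 1.0] -0.0139
[29.3, -18.3, 1.0] -0.0139
[29.5, -17.9, 1.0] -0.0139
[29.8, -17.5, 1.0] -0.0139
[30.0, -17.1, 1.0] -0.0139
[30.3, -16.7, 1.0] -0.0139
```

```bash
python3 -m jog '[[0,20,-14,0,-0.014],[0,30,-22,0,-0.014],[0,32,-21,0,-0.014],[0,32,-21,0,-0.014],[0,32,-20,0,-0.014],[0,32,-20,0,-0.014],[0,32,-19,0,-0.014],[0,30,-18,0,-0.014],[0,28,-16,0,-0.014],[0,15,-8,0,-0.014]]' && python3 -m jog '[[0,0,0,0,0],[0,0,0,0,0]]' && python3 - <<'E'
from h import *
plan([0.4819,0.1706,0.165],-10.4,1)
s=sense();print(s['contact_force'],s['wrist_torque'])
cv2.imwrite('pics/f_wrist.png',read_camera('wrist')[:,:,::-1]);cv2.imwrite('pics/f_scene.png',cv2.resize(read_camera('scene')[120:300,150:400,::-1],None,fx=3,fy=3))
E
```

```text
t: 5.4
position: [0.4807, 0.1696, 0.17]
orientation: [-2.411, -2.01, 0.006]
contact_force: [0.5, -0.6, -1.6]
grip_width: 0.175
t: 5.6
position: [0.4793, 0.1716, 0.1693]
orientation: [-2.406, -2.015, 0.007]
contact_force: [-0.3, 0.7, -1.2]
grip_width: 0.179
tilt z [-5.9e-03 -3.0e-04 -1.0e+00] yaw -10.117544664928635 p [0.4793 0.1716 0.1693]
[-0.5, 2.8, 4.3] 0.0049
[-0.34126051  0.73914606 -1.24948043] [-0.00369103 -0.04294769 -0.00336072]
```

View pics/f_wrist.png

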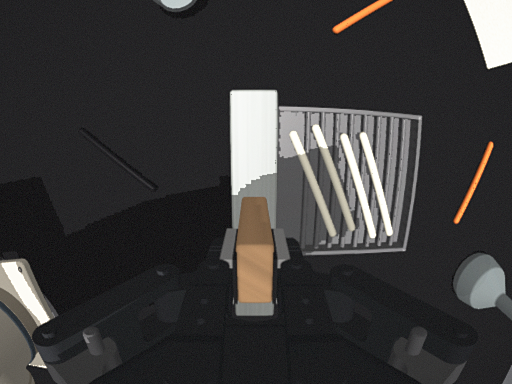

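View pics/f_scene.png

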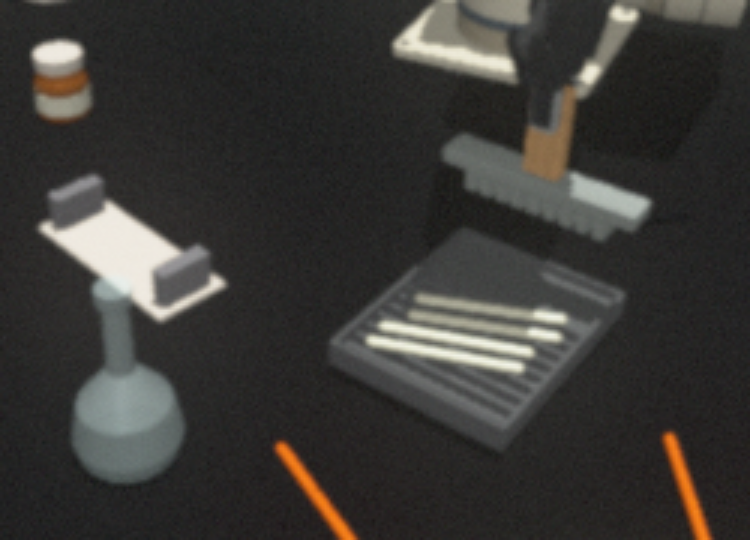

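The rake is held level with its teeth clear. The four rods are still askew, and the ledge ahead is clear of rods. Descending to just above the ledge.

```bash
python3 -m jog '[[0,0,3,20,0.005],[0,0,0,20,0],[0,0,0,10,0],[0,0,0,2,0],[0,0,0,0,0]]' && python3 - <<'E'
from h import *
plan([0.4819,0.1706,0.112],-10.4,1)
s=sense();print(s['contact_force'],s['wrist_torque'])
E
```

```text
t: 6.2
position: [0.4846, 0.1665, 0.1162]
orientation: [-2.42, -1.999, 0.006]
contact_force: [-0.9, 0.4, -2.2]
grip_width: 0.176
tilt z [-4.2e-03 -6.0e-04 -1.0e+00] yaw -10.8823680288383 p [0.4846 0.1665 0.1162]
[3.5, -3.4, 4.2] -0.0084
[-0.92519744  0.42241116 -2.16782776] [ 0.01437611 -0.04763656  0.0009343 ]
```

```bash
python3 -m jog '[[0,3,-3,1,-0.008],[0,0,0,1,0],[0,0,0,0,0]]' && python3 - <<'E'
from h import *
plan([0.4819,0.1706,0.112],-10.4,1)
for i in range(3):
    s=sense();print(s['contact_force'],s['wrist_torque'])
c=calibration('scene');im=read_camera('scene')[:,:,::-1]
cv2.imwrite('pics/g_scene.png',cv2.resize(im[150:290,240:380],None,fx=4,fy=4,interpolation=cv2.INTER_CUBIC))
print('ledge->px',proj(c,[.4819,.1706,.022]))
E
```

```text
t: 6.5
position: [0.483, 0.17, 0.1157]
orientation: [-2.413, -2.01, 0.002]
contact_force: [0.2, 0.2, -1.1]
grip_width: 0.173
tilt z [-1.9e-03 -2.0e-04 -1.0e+00] yaw -10.422861368600584 p [0.483  0.17   0.1157]
[0.4, -1.2, 3.7] -0.0004
[ 0.20941035  0.23719261 -1.0970555 ] [ 0.0166868  -0.00700855  0.01731923]
[ 0.20941035  0.23719261 -1.0970555 ] [ 0.0166868  -0.00700855  0.01731923]
[ 0.20941035  0.23719261 -1.0970555 ] [ 0.0166868  -0.00700855  0.01731923]
ledge->px [[325.25513412 212.55666125]]
```

View pics/g_scene.png

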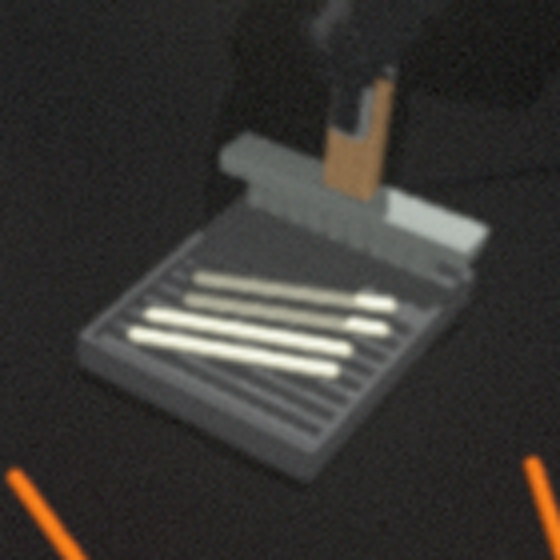

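The teeth are just above the ledge with rods and near wall clear. Creeping down and watching the force.

```bash
python3 -m jog '[[0,0,-1,1.5,0],[0,0,0,1.5,0],[0,0,0,1.5,0]]';  python3 -m jog '[[0,0,0,1,0]]'; python3 -m jog '[[0,0,0,1,0]]'
```

```text
t: 6.85
position: [0.4822, 0.1705, 0.1118]
orientation: [-2.413, -2.011, 0.0]
contact_force: [0.4, 0.7, -2.9]
grip_width: 0.175
t: 6.95
position: [0.4821, 0.1705, 0.1106]
orientation: [-2.413, -2.011, 0.0]
contact_force: [-0.7, 0.4, -2.6]
grip_width: 0.176
t: 7.05
position: [0.4821, 0.1705, 0.1094]
orientation: [-2.413, -2.011, 0.001]
contact_force: [0.2, -0.1, -1.6]
grip_width: 0.178
```

```bash
for i in 1 2 3 4; do :; done; python3 -m jog '[[0,0,0,0.6,0]]'; python3 -m jog '[[0,0,0,0.6,0]]'; python3 -m jog '[[0,0,0,0.6,0]]'; python3 -m jog '[[0,0,0,0.6,0]]'
```

```text
t: 7.15
position: [0.4821, 0.1705, 0.1087]
orientation: [-2.413, -2.011, 0.001]
contact_force: [0.5, -0.2, -1.3]
grip_width: 0.176
t: 7.25
position: [0.4821, 0.1705, 0.108]
orientation: [-2.413, -2.011, 0.001]
contact_force: [-0.5, -0.6, -0.9]
grip_width: 0.175
t: 7.35
position: [0.4821, 0.1705, 0.1073]
orientation: [-2.413, -2.011, 0.001]
contact_force: [0.2, -0.1, -1.4]
grip_width: 0.174
t: 7.45
position: [0.4821, 0.1705, 0.1067]
orientation: [-2.413, -2.011, 0.001]
contact_force: [0.8, -0.5, -0.8]
grip_width: 0.176
```

```bash
python3 -m jog '[[0,0,0,0.5,0]]'; python3 -m jog '[[0,0,0,0.5,0]]'; python3 -m jog '[[0,0,0,0.5,0]]'
```

```text
t: 7.55
position: [0.4821, 0.1705, 0.1061]
orientation: [-2.413, -2.011, 0.001]
contact_force: [-0.3, 0.7, -2.3]
grip_width: 0.178
t: 7.65
position: [0.4821, 0.1705, 0.1056]
orientation: [-2.413, -2.011, 0.001]
contact_force: [-0.2, 0.2, -2.1]
grip_width: 0.171
t: 7.75
position: [0.4821, 0.1705, 0.105]
orientation: [-2.413, -2.011, 0.001]
contact_force: [0.9, 0.3, -1.2]
grip_width: 0.174
```

```bash
python3 -m jog '[[0,0,0,0,0]]'
```

```text
t: 7.85
position: [0.4821, 0.1705, 0.105]
orientation: [-2.413, -2.011, 0.001]
contact_force: [-1.1, 0.4, -2.1]
grip_width: 0.176
```

Good: the hold is stable and there is no contact yet. Continuing in single 0.5 mm steps.

```bash
python3 -m jog '[[0,0,0,0.5,0]]'; python3 -m jog '[[0,0,0,0.5,0]]'
```

```text
t: 7.95
position: [0.4822, 0.1705, 0.1045]
orientation: [-2.413, -2.011, 0.001]
contact_force: [0.4, -0.2, -2.3]
grip_width: 0.172
t: 8.05
position: [0.4822, 0.1705, 0.104]
orientation: [-2.413, -2.011, 0.001]
contact_force: [0.1, 0.6, -2.2]
grip_width: 0.177
```

```bash
python3 -m jog '[[0,0,0,0.5,0]]'; python3 -m jog '[[0,0,0,0.5,0]]'
```

```text
t: 8.15
position: [0.4821, 0.1705, 0.1034]
orientation: [-2.413, -2.011, 0.001]
contact_force: [-0.1, -0.2, -3.5]
grip_width: 0.174
t: 8.25
position: [0.4822, 0.1705, 0.1029]
orientation: [-2.413, -2.011, 0.001]
contact_force: [0.1, 0.3, -1.5]
grip_width: 0.176
```

```bash
python3 -m jog '[[0,0,0,0.4,0]]'; python3 -m jog '[[0,0,0,0.4,0]]'
```

```text
t: 8.35
position: [0.4822, 0.1705, 0.1025]
orientation: [-2.413, -2.011, 0.001]
contact_force: [0.5, 0.5, -2.1]
grip_width: 0.178
t: 8.45
position: [0.4821, 0.1705, 0.102]
orientation: [-2.413, -2.011, 0.001]
contact_force: [-0.4, -0.1, -2.6]
grip_width: 0.175
```

```bash
python3 -m jog '[[0,0,0,0.4,0]]'
```

```text
t: 8.55
position: [0.4821, 0.1705, 0.1016]
orientation: [-2.413, -2.011, 0.001]
contact_force: [0.7, 0.3, -1.9]
grip_width: 0.177
```

```bash
python3 -m jog '[[0,0,0,0.4,0]]'
```

```text
t: 8.65
position: [0.4821, 0.1705, 0.1011]
orientation: [-2.413, -2.011, 0.001]
contact_force: [-0.0, 0.2, -2.5]
grip_width: 0.177
```

```bash
python3 -m jog '[[0,0,0,0.4,0]]'
```

```text
t: 8.75
position: [0.4821, 0.1705, 0.1007]
orientation: [-2.413, -2.011, 0.001]
contact_force: [1.3, -0.6, -1.7]
grip_width: 0.175
```

```bash
python3 -m jog '[[0,0,0,0.4,0]]'
```

```text
t: 8.85
position: [0.4821, 0.1705, 0.1003]
orientation: [-2.413, -2.011, 0.001]
contact_force: [-0.9, -0.1, -2.4]
grip_width: 0.17
```

```bash
python3 - <<'E'
from h import *
c=calibration('scene');im=read_camera('scene')[:,:,::-1]
cv2.imwrite('pics/i_scene.png',cv2.resize(im[170:250,270:370],None,fx=7,fy=7,interpolation=cv2.INTER_CUBIC))
E
```

```text
(no output)
```

View pics/i_scene.png

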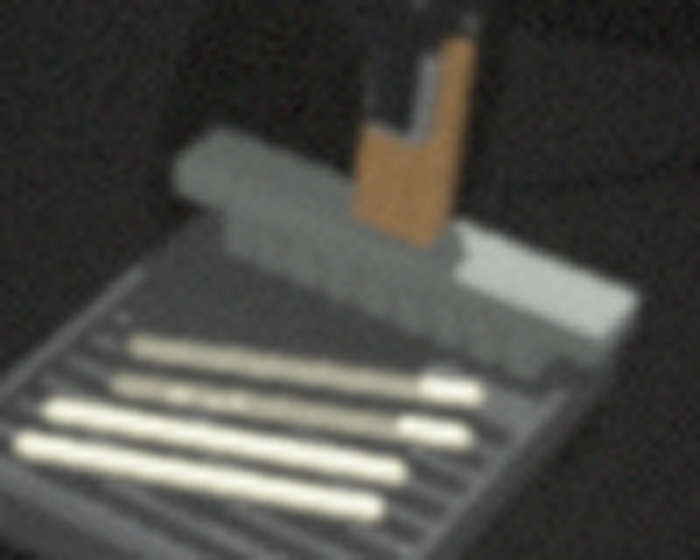

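The teeth are close to the ledge but the force shows no contact yet. Continuing.

```bash
python3 -m jog '[[0,0,0,0.4,0]]'
```

```text
t: 9.0
position: [0.4822, 0.1705, 0.0999]
orientation: [-2.413, -2.011, 0.001]
contact_force: [-0.5, -0.6, 0.6]
grip_width: 0.178
```

```bash
python3 -m jog '[[0,0,0,0.4,0]]'
```

```text
t: 9.1
position: [0.4822, 0.1705, 0.0996]
orientation: [-2.413, -2.011, 0.001]
contact_force: [-0.4, 0.3, 2.4]
grip_width: 0.179
```

```bash
python3 -m jog '[[0,0,0,0.4,0]]'
```

```text
t: 9.2
position: [0.4822, 0.1705, 0.0995]
orientation: [-2.413, -2.011, 0.0]
contact_force: [-1.8, -0.2, 3.2]
grip_width: 0.181
```

Contact: the reading rises from about -2 N (the rake's weight) to +3 N, at TCP z≈0.0997. Easing off slightly and starting the comb along tool +y, which is tray +x.

```bash
python3 -m jog '[[0,0,1,-0.2,0],[0,0,2,0,0],[0,0,2,0,0]]'; python3 - <<'E'
from h import *
p,y,M=yawT(); a=np.radians(-10.4); d=p[:2]-[.5547,.1572]; print('tray',np.array([d@[np.cos(a),np.sin(a)],d@[-np.sin(a),np.cos(a)]])*1000,'yaw',np.degrees(y),M[:,2])
E
```

```text
t: 9.5
position: [0.4868, 0.1697, 0.0998]
orientation: [-2.413, -2.011, 0.001]
contact_force: [-1.6, -0.1, 1.2]
grip_width: 0.175
tray [-6.90407600e+01  6.33243017e-02] yaw -10.380284660547076 [-9.09642611e-04  4.22661929e-04 -9.99999497e-01]
```

```bash
python3 -m jog '[[0,0,2,0,0],[0,0,2,0,0],[0,0,2,0,0],[0,0,2,0,0]]'
```

```text
t: 9.9
position: [0.4953, 0.1682, 0.0997]
orientation: [-2.412, -2.01, 0.001]
contact_force: [-1.4, 0.5, 1.4]
grip_width: 0.174
```

```bash
python3 -m jog '[[0,0,2,0,0],[0,0,2,0,0],[0,0,2,0,0],[0,0,2,0,0]]'
```

```text
t: 10.3
position: [0.5038, 0.1667, 0.0997]
orientation: [-2.412, -2.01, 0.001]
contact_force: [-2.8, 1.5, 1.3]
grip_width: 0.178
```

Tracking is steady with a contact of about 3 N. Continuing.

```bash
python3 -m jog '[[0,0,2,0,0],[0,0,2,0,0],[0,0,2,0,0],[0,0,2,0,0]]'
```

```text
t: 10.7
position: [0.5124, 0.1651, 0.0997]
orientation: [-2.412, -2.01, 0.001]
contact_force: [-1.5, -0.0, 1.6]
grip_width: 0.175
```

```bash
python3 -m jog '[[0,0,2,0,0],[0,0,2,0,0],[0,0,2,0,0],[0,0,2,0,0]]'; python3 - <<'E'
from h import *
im=read_camera('scene')[:,:,::-1]
cv2.imwrite('pics/j_scene.png',cv2.resize(im[170:280,250:370],None,fx=5,fy=5,interpolation=cv2.INTER_CUBIC))
cv2.imwrite('pics/j_wrist.png',read_camera('wrist')[60:300,200:500,::-1])
E
```

```text
t: 11.1
position: [0.521, 0.1635, 0.0996]
orientation: [-2.412, -2.01, 0.001]
contact_force: [-1.9, 0.3, 2.5]
grip_width: 0.172
```

View pics/j_scene.png

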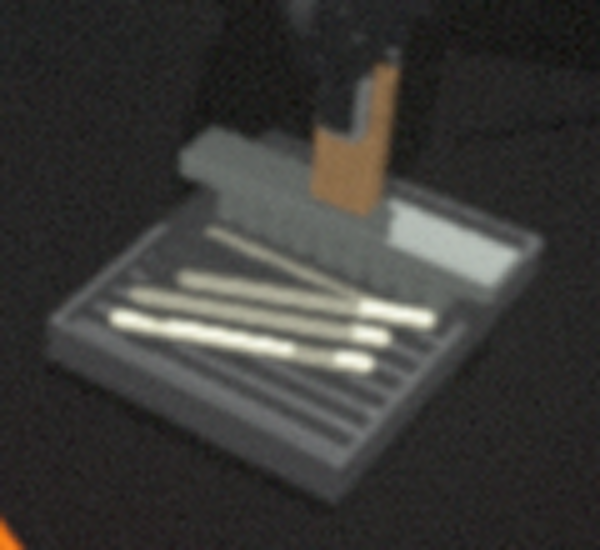

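View pics/j_wrist.png

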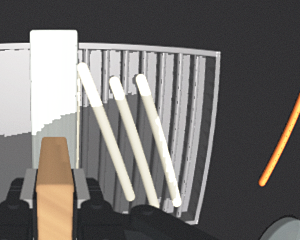

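The scene view shows the first rod already swung parallel and down in a groove just ahead of the teeth, with the other three being turned. Easing slightly and continuing.

```bash
python3 -m jog '[[0,0,2,-0.1,0],[0,0,2,0,0],[0,0,2,0,0],[0,0,2,0,0]]'
```

```text
t: 11.6
position: [0.5294, 0.1619, 0.0997]
orientation: [-2.412, -2.01, 0.001]
contact_force: [-1.8, 0.7, 0.6]
grip_width: 0.175
```

```bash
python3 -m jog '[[0,0,2,0,0],[0,0,2,0,0],[0,0,2,0,0],[0,0,2,0,0]]'
```

```text
t: 12.0
position: [0.5379, 0.1604, 0.0996]
orientation: [-2.412, -2.01, 0.002]
contact_force: [-3.2, 0.3, 3.3]
grip_width: 0.177
```

```bash
python3 -m jog '[[0,0,2,0,0],[0,0,2,0,0],[0,0,2,0,0],[0,0,2,0,0]]'; python3 - <<'E'
from h import *
p,y,M=yawT(); a=np.radians(-10.4); d=p[:2]-[.5547,.1572]; print('tray',np.array([d@[np.cos(a),np.sin(a)],d@[-np.sin(a),np.cos(a)]])*1000,'yaw',np.degrees(y),M[:,2])
im=read_camera('scene')[:,:,::-1]
cv2.imwrite('pics/k_scene.png',cv2.resize(im[170:280,250:370],None,fx=5,fy=5,interpolation=cv2.INTER_CUBIC))
E
```

```text
t: 12.4
position: [0.5465, 0.1588, 0.0996]
orientation: [-2.412, -2.01, 0.002]
contact_force: [-2.1, 1.0, 1.0]
grip_width: 0.177
tray [-8.35143762  0.11353576] yaw -10.377321377905497 [-1.89868354e-03  6.21455714e-04 -9.99998004e-01]
```

View pics/k_scene.png

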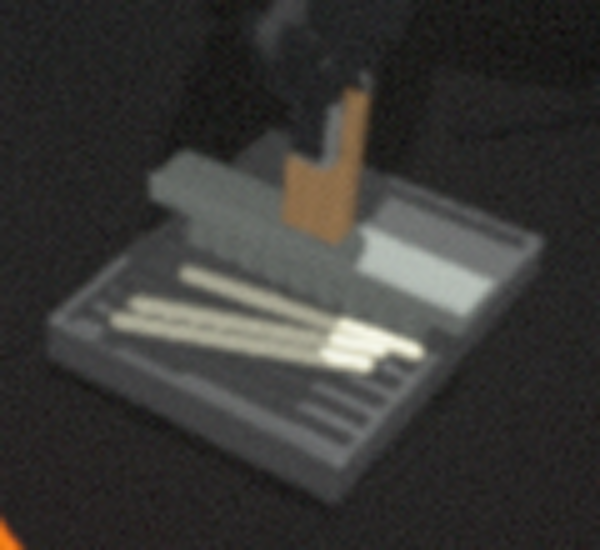

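Three rods are still ahead and being turned. The first is under or behind the rake in its groove. Continuing.

```bash
python3 -m jog '[[0,0,2,-0.1,0],[0,0,2,0,0],[0,0,2,0,0],[0,0,2,0,0]]'
```

```text
t: 12.85
position: [0.5552, 0.1572, 0.0997]
orientation: [-2.412, -2.01, 0.002]
contact_force: [-2.6, 0.1, 2.8]
grip_width: 0.176
```

```bash
python3 -m jog '[[0,0,2,0,0],[0,0,2,0,0],[0,0,2,0,0],[0,0,2,0,0]]'
```

```text
t: 13.25
position: [0.5639, 0.1556, 0.0996]
orientation: [-2.412, -2.01, 0.002]
contact_force: [-1.2, 0.8, 1.0]
grip_width: 0.181
```

```bash
python3 -m jog '[[0,0,2,0,0],[0,0,2,0,0],[0,0,2,0,0],[0,0,2,0,0]]'; python3 - <<'E'
from h import *
p,y,M=yawT(); a=np.radians(-10.4); d=p[:2]-[.5547,.1572]; print('tray',np.array([d@[np.cos(a),np.sin(a)],d@[-np.sin(a),np.cos(a)]])*1000,'yaw',np.degrees(y),M[:,2])
im=read_camera('scene')[:,:,::-1]
cv2.imwrite('pics/l_scene.png',cv2.resize(im[170:280,250:370],None,fx=5,fy=5,interpolation=cv2.INTER_CUBIC))
E
```

```text
t: 13.65
position: [0.5723, 0.1541, 0.0997]
orientation: [-2.412, -2.01, 0.002]
contact_force: [-2.5, -0.2, 1.2]
grip_width: 0.181
tray [17.88248577  0.09774377] yaw -10.381458569685277 [-1.94073564e-03  6.52898254e-04 -9.99997904e-01]
```

View pics/l_scene.png

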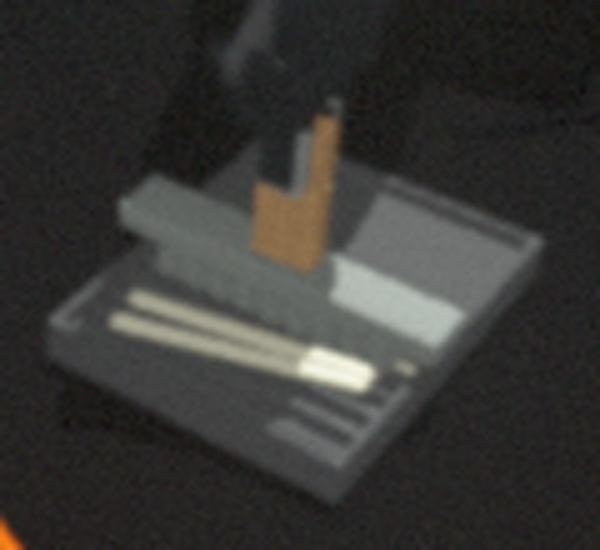

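The second rod is in its groove, with its end showing at (405,368). Two remain ahead of the teeth.

```bash
python3 -m jog '[[0,0,2,0,0],[0,0,2,0,0],[0,0,2,0,0],[0,0,2,0,0]]'
```

```text
t: 14.1
position: [0.5811, 0.1524, 0.0996]
orientation: [-2.412, -2.01, 0.002]
contact_force: [-3.1, 0.5, 1.7]
grip_width: 0.176
```

```bash
python3 -m jog '[[0,0,2,0,0],[0,0,2,0,0],[0,0,2,0,0],[0,0,2,0,0]]'
```

```text
t: 14.5
position: [0.5896, 0.1509, 0.0997]
orientation: [-2.412, -2.01, 0.001]
contact_force: [-1.9, -0.7, 2.0]
grip_width: 0.177
```

```bash
python3 -m jog '[[0,0,2,0,0],[0,0,2,0,0],[0,0,2,0,0]]'; python3 - <<'E'
from h import *
p,y,M=yawT(); a=np.radians(-10.4); d=p[:2]-[.5547,.1572]; print('tray',np.array([d@[np.cos(a),np.sin(a)],d@[-np.sin(a),np.cos(a)]])*1000,'yaw',np.degrees(y),M[:,2])
im=read_camera('scene')[:,:,::-1]
cv2.imwrite('pics/m_scene.png',cv2.resize(im[170:280,250:370],None,fx=5,fy=5,interpolation=cv2.INTER_CUBIC))
E
```

```text
t: 14.8
position: [0.596, 0.1497, 0.0996]
orientation: [-2.412, -2.01, 0.002]
contact_force: [-4.0, 1.2, 2.6]
grip_width: 0.175
tray [41.99665685  0.09146313] yaw -10.382602932370466 [-1.89785149e-03  5.89575638e-04 -9.99998025e-01]
```

View pics/m_scene.png

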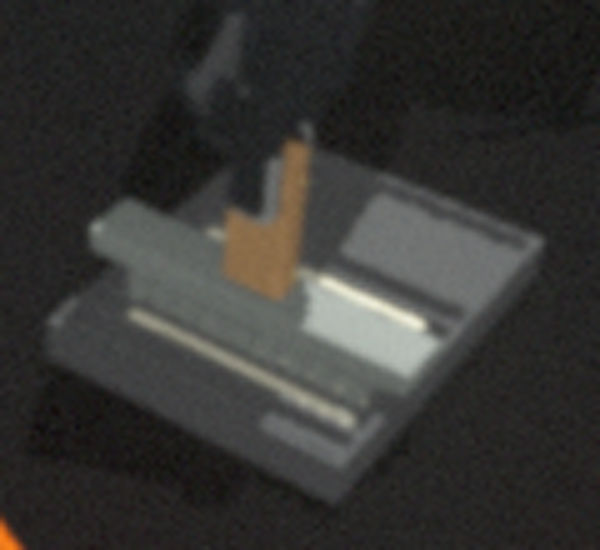

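The third rod is out of sight under the rake, and the fourth lies aligned ahead, seemingly down in a groove. Continuing to the far wall: rake centre at about 77 mm, toes 2 mm short of the wall face.

```bash
python3 -m jog '[[0,0,2,-0.1,0],[0,0,2,0,0],[0,0,2,0,0],[0,0,2,0,0]]'
```

```text
t: 15.25
position: [0.6049, 0.1481, 0.0997]
orientation: [-2.412, -2.01, 0.001]
contact_force: [-1.4, -0.1, 1.2]
grip_width: 0.177
```

```bash
python3 -m jog '[[0,0,2,0,0],[0,0,2,0,0],[0,0,2,0,0],[0,0,2,0,0]]'
```

```text
t: 15.65
position: [0.6133, 0.1465, 0.0996]
orientation: [-2.412, -2.01, 0.002]
contact_force: [-2.5, 0.0, 1.8]
grip_width: 0.175
```

```bash
python3 -m jog '[[0,0,2,0,0],[0,0,2,0,0],[0,0,2,0,0],[0,0,2,0,0]]'; python3 - <<'E'
from h import *
p,y,M=yawT(); a=np.radians(-10.4); d=p[:2]-[.5547,.1572]; print('tray',np.array([d@[np.cos(a),np.sin(a)],d@[-np.sin(a),np.cos(a)]])*1000,'yaw',np.degrees(y),M[:,2])
im=read_camera('scene')[:,:,::-1]
cv2.imwrite('pics/n_scene.png',cv2.resize(im[170:280,250:370],None,fx=5,fy=5,interpolation=cv2.INTER_CUBIC))
E
```

```text
t: 16.05
position: [0.622, 0.1449, 0.0996]
orientation: [-2.412, -2.01, 0.001]
contact_force: [-2.0, 0.5, 0.7]
grip_width: 0.18
tray [68.42737547  0.08845247] yaw -10.38468619302562 [-1.49845532e-03  5.17103935e-04 -9.99998744e-01]
```

View pics/n_scene.png

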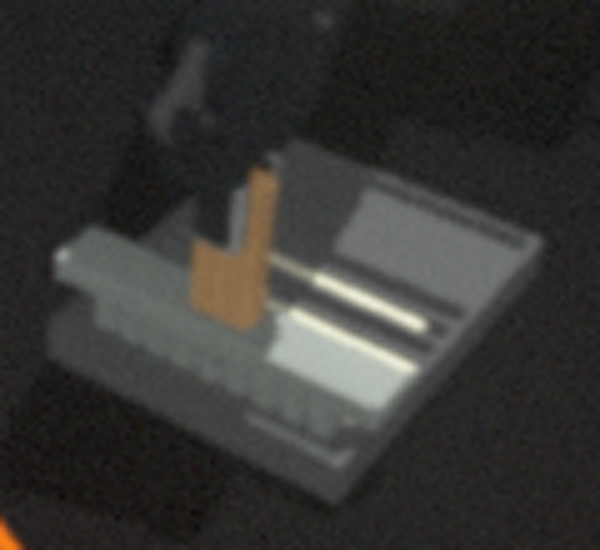

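Two rods are visible in grooves behind the rake, and the last two are under it. I'll approach the wall gently.

```bash
python3 -m jog '[[0,0,1.5,0,0],[0,0,1.5,0,0],[0,0,1.5,0,0]]'
```

```text
t: 16.4
position: [0.6268, 0.144, 0.0996]
orientation: [-2.412, -2.01, 0.002]
contact_force: [-1.9, 0.8, 2.9]
grip_width: 0.178
```

```bash
python3 -m jog '[[0,0,1,0,0],[0,0,1,0,0]]'
```

```text
t: 16.6
position: [0.629, 0.1436, 0.0997]
orientation: [-2.412, -2.01, 0.001]
contact_force: [-2.9, 0.8, 2.1]
grip_width: 0.175
```

```bash
python3 -m jog '[[0,0,1,0,0]]'; python3 - <<'E'
from h import *
p,y,M=yawT(); a=np.radians(-10.4); d=p[:2]-[.5547,.1572]; print('tray',np.array([d@[np.cos(a),np.sin(a)],d@[-np.sin(a),np.cos(a)]])*1000,'yaw',np.degrees(y),M[:,2])
E
```

```text
t: 16.7
position: [0.6302, 0.1434, 0.0997]
orientation: [-2.412, -2.01, 0.001]
contact_force: [-1.0, 1.1, 1.6]
grip_width: 0.176
tray [76.71430407  0.08679715] yaw -10.38844587739915 [-1.44833115e-03  5.66238375e-04 -9.99998791e-01]
```

```bash
python3 -m jog '[[0,0,0.8,0,0]]'
```

```text
t: 16.8
position: [0.6311, 0.1433, 0.0996]
orientation: [-2.412, -2.01, 0.001]
contact_force: [-2.2, 0.1, 1.2]
grip_width: 0.178
```

```bash
python3 -m jog '[[0,0,0,-3,0],[0,0,0,-10,0],[0,0,0,-25,0],[0,0,0,-25,0],[0,0,0,-10,0],[0,0,0,0,0]]'; python3 - <<'E'
from h import *
im=read_camera('scene')[:,:,::-1]
cv2.imwrite('pics/o_scene.png',cv2.resize(im[170:280,250:370],None,fx=5,fy=5,interpolation=cv2.INTER_CUBIC))
cv2.imwrite('pics/o_wrist.png',read_camera('wrist')[:,:,::-1])
plan([0.5868,-0.158,0.175],-18.4,10)
E
```

```text
t: 17.4
position: [0.632, 0.1427, 0.1758]
orientation: [-2.414, -2.01, 0.002]
contact_force: [-0.5, 0.3, -2.6]
grip_width: 0.177
tilt z [-3.5e-03 -5.0e-04 -1.0e+00] yaw -10.413504751084316 p [0.6313 0.1427 0.174 ]
[-30.4, 1.1, -0.1] 0.0139
[-30.4, 1.5, -0.1] 0.0139
[-30.3, 1.9, -0.1] 0.0139
[-30.3, 2.3, -0.1] 0.0139
[-30.3, 2.7, -0.1] 0.0139
[-30.2, 3.2, -0.1] 0.0139
[-30.2, 3.6, -0.1] 0.0139
[-30.1, 4.0, -0.1] 0.0139
[-30.1, 4.4, -0.1] 0.0139
[-30.0, 4.9, -0.1] 0.0139
```

View pics/o_scene.png

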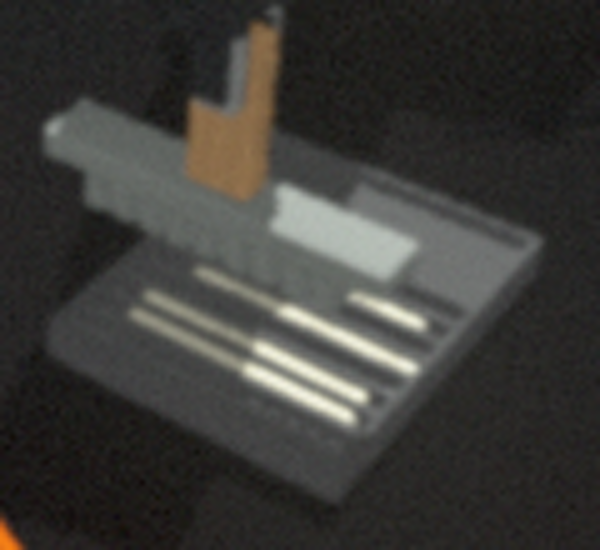

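View pics/o_wrist.png

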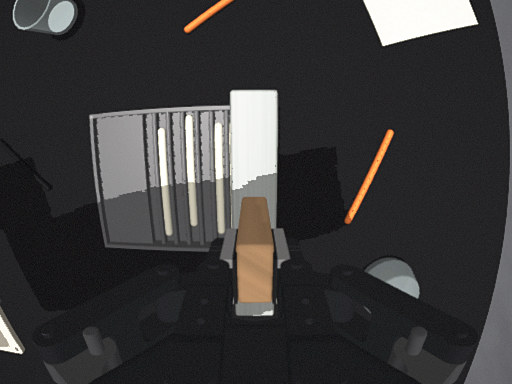

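All four rods are parallel and down in separate grooves. The wrist view shows three at columns 165, 192 and 220, with the fourth at about 231 beside the bar. Carrying the rake back to its rest.

```bash
python3 -m jog '[[0,-20,0,-1,0.014],[0,-32,1,-1,0.014],[0,-32,2,0,0.014],[0,-32,2,0,0.014],[0,-32,3,0,0.014],[0,-32,3,0,0.014],[0,-32,3,0,0.014],[0,-32,4,0,0.014],[0,-30,4,0,0.014],[0,-15,4,0,0.014]]' && python3 -m jog '[[0,0,0,0,0],[0,0,0,0,0]]' && python3 - <<'E'
from h import *
plan([0.587,-0.1585,0.12],-18.4,1)
E
```

```text
t: 18.5
position: [0.5798, -0.1512, 0.1616]
orientation: [-2.536, -1.827, 0.026]
contact_force: [0.6, -0.3, -2.0]
grip_width: 0.176
t: 18.7
position: [0.5791, -0.1525, 0.1596]
orientation: [-2.537, -1.822, 0.028]
contact_force: [-0.4, -0.2, -2.6]
grip_width: 0.178
tilt z [-0.0254  0.0046 -0.9997] yaw -18.639578086022222 p [ 0.5791 -0.1525  0.1596]
[-3.1, 9.4, 39.6] -0.0042
```

The tool has picked up a tilt of about 1.4°. I'll see whether descending and correcting reduces it before the teeth go between the posts.

```bash
python3 -m jog '[[0,-3,9,10,-0.004],[0,0,0,15,0],[0,0,0,5,0],[0,0,0,1,0],[0,0,0,0,0]]' && python3 - <<'E'
from h import *
plan([0.587,-0.1585,0.12],-18.4,1)
print(sense()['joint_pos'].round(3), sense()['dq'].round(4))
E
```

```text
t: 19.2
position: [0.5881, -0.1543, 0.1251]
orientation: [-2.526, -1.834, 0.028]
contact_force: [0.6, 0.2, -1.3]
grip_width: 0.175
tilt z [-0.0262  0.0058 -0.9996] yaw -18.021273610034807 p [ 0.5881 -0.1543  0.1251]
[-4.3, 0.3, 5.1] 0.0066
[-0.392  0.421 -0.011  1.166 -0.005  1.493] [ 0.008   0.004   0.0041 -0.0021  0.0008  0.    ]
```

```bash
python3 - <<'E'
from h import *
t=cv2.imread('pics/a_top.png');c=calibration('top');print('flask neck',ray(c,(272,117),.145),'body',ray(c,(271,131),.04))
E
python3 -m jog '[[0,-4,0,-10,0.006],[0,0,0,-15,0],[0,0,20,-5,0],[0,0,25,0,0],[0,0,0,0,0]]' && python3 - <<'E'
from h import *
plan([0.587,-0.1585,0.12],-18.4,1)
E
```

```text
flask neck [[ 0.7738261  -0.02267473  0.145     ]] body [[ 0.76719885 -0.02239326  0.04      ]]
t: 19.7
position: [0.6323, -0.1734, 0.1612]
orientation: [-2.535, -1.83, 0.024]
contact_force: [0.4, -0.3, -2.5]
grip_width: 0.179
tilt z [-0.0211  0.0033 -0.9998] yaw -18.369456639123115 p [ 0.6323 -0.1734  0.1612]
[-0.2, -47.7, 41.2] 0.0005
```

Tilt improved. Returning slowly to see whether it keeps.

```bash
python3 -m jog '[[0,0,-5,0,0],[0,0,-5,0,0],[0,0,-5,0,0],[0,0,-5,0,0],[0,0,-5,0,0],[0,0,-5,0,0],[0,0,-5,0,0],[0,0,-5,0,0],[0,0,-4,0,0],[0,0,-3,0,0]]' && python3 - <<'E'
from h import *
plan([0.587,-0.1585,0.12],-18.4,1)
E
```

```text
t: 20.7
position: [0.5815, -0.1566, 0.165]
orientation: [-2.536, -1.83, 0.023]
contact_force: [0.3, 0.4, -0.9]
grip_width: 0.173
tilt z [-0.02    0.0027 -0.9998] yaw -18.385540084728014 p [ 0.5815 -0.1566  0.165 ]
[-0.0, 5.8, 45.0] 0.0003
```

```bash
python3 -m jog '[[0,0,45,0,0],[0,0,25,0,0],[0,0,0,0,0],[0,0,-6,0,0],[0,0,-6,0,0],[0,0,-6,0,0],[0,0,-6,0,0],[0,0,-6,0,0],[0,0,-6,0,0],[0,0,-6,0,0]]' && python3 - <<'E'
from h import *
plan([0.587,-0.1585,0.12],-18.4,1)
E
```

```text
t: 21.7
position: [0.6003, -0.1624, 0.1642]
orientation: [-2.532, -1.827, 0.027]
contact_force: [-0.0, -0.4, -1.7]
grip_width: 0.181
tilt z [-0.0251  0.0047 -0.9997] yaw -18.373514001082967 p [ 0.6003 -0.1624  0.1642]
[-0.5, -13.9, 44.2] 0.0005
```

Chasing the tilt isn't worth more time. At 1.4° it is under 1 mm across the bar and will level on the compliant posts. Descending to the rest.

```bash
python3 -m jog '[[0,0,-6,5,0],[0,0,-6,12,0],[0,0,-1,12,0],[0,0,0,8,0],[0,0,0,1,0],[0,0,0,0,0]]' && python3 - <<'E'
from h import *
plan([0.5885,-0.1583,0.12],-18.4,1)
E
```

```text
t: 22.3
position: [0.5846, -0.1572, 0.1254]
orientation: [-2.533, -1.828, 0.026]
contact_force: [-0.3, -0.0, -1.9]
grip_width: 0.176
tilt z [-0.0239  0.0042 -0.9997] yaw -18.371546062498272 p [ 0.5846 -0.1572  0.1254]
[0.2, 4.1, 5.4] 0.0005
```

```bash
python3 -m jog '[[0,0,4,1,0],[0,0,0,3,0],[0,0,0,1,0],[0,0,0,0,0]]' && python3 - <<'E'
from h import *
plan([0.5885,-0.1583,0.12],-18.4,1)
im=read_camera('scene')[:,:,::-1]
cv2.imwrite('pics/p_scene.png',cv2.resize(im[140:240,140:260],None,fx=5,fy=5,interpolation=cv2.INTER_CUBIC))
cv2.imwrite('pics/p_wrist.png',read_camera('wrist')[:,:,::-1])
E
```

```text
t: 22.7
position: [0.5895, -0.1589, 0.1207]
orientation: [-2.535, -1.829, 0.025]
contact_force: [0.2, 0.9, -2.1]
grip_width: 0.177
tilt z [-0.0224  0.0036 -0.9997] yaw -18.372091750649194 p [ 0.5895 -0.1589  0.1207]
[0.3, -1.1, 0.7] 0.0005
```

View pics/p_scene.png

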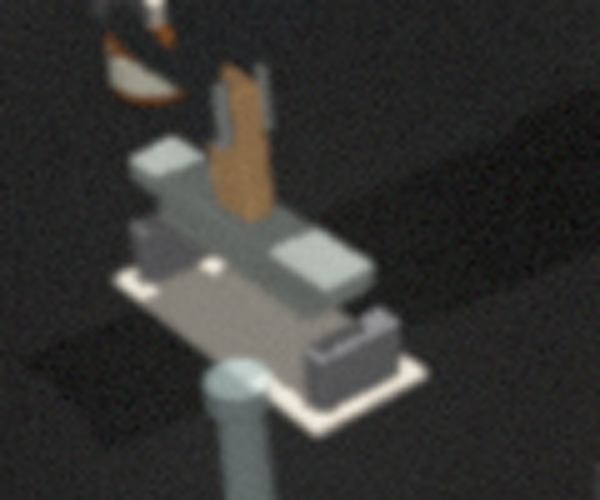

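View pics/p_wrist.png

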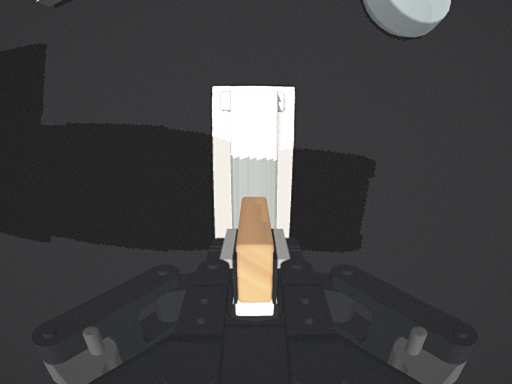

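The bar is centred over both posts: columns 231–277 against the plate's 213–294, with both ends over the posts and the teeth hanging between. Lowering to just above contact.

```bash
python3 -m jog '[[0,0,0,5,0],[0,0,0,5,0],[0,0,0,3,0],[0,0,0,1,0]]'; python3 -m jog '[[0,0,0,0,0]]'
```

```text
t: 23.2
position: [0.589, -0.1588, 0.1058]
orientation: [-2.535, -1.829, 0.025]
contact_force: [-0.5, 0.3, -2.1]
grip_width: 0.177
t: 23.3
position: [0.5889, -0.1588, 0.1054]
orientation: [-2.534, -1.829, 0.025]
contact_force: [-0.4, 0.4, -1.6]
grip_width: 0.177
```

```bash
python3 -m jog '[[0,0,0,1,0],[0,0,0,1,0],[0,0,0,1,0],[0,0,0,1,0]]'
```

```text
t: 23.7
position: [0.589, -0.1589, 0.1015]
orientation: [-2.535, -1.829, 0.025]
contact_force: [0.4, -0.5, -1.8]
grip_width: 0.178
```

```bash
python3 -m jog '[[0,0,0,0.7,0],[0,0,0,0.7,0]]'
```

```text
t: 23.9
position: [0.589, -0.1589, 0.1]
orientation: [-2.535, -1.829, 0.025]
contact_force: [0.5, -0.4, -2.3]
grip_width: 0.175
```

```bash
python3 -m jog '[[0,0,0,0.5,0]]'
```

```text
t: 24.0
position: [0.589, -0.1589, 0.0995]
orientation: [-2.535, -1.829, 0.025]
contact_force: [0.8, 0.6, -2.3]
grip_width: 0.174
```

```bash
python3 -m jog '[[0,0,0,0.5,0]]'
```

```text
t: 24.1
position: [0.589, -0.1588, 0.0989]
orientation: [-2.535, -1.829, 0.025]
contact_force: [0.0, 0.2, -2.7]
grip_width: 0.175
```

```bash
python3 -m jog '[[0,0,0,0.5,0]]'; python3 -m jog '[[0,0,0,0.5,0]]'
```

```text
t: 24.2
position: [0.589, -0.1588, 0.0984]
orientation: [-2.535, -1.829, 0.025]
contact_force: [-0.5, -0.4, -1.8]
grip_width: 0.176
t: 24.3
position: [0.589, -0.1589, 0.0979]
orientation: [-2.535, -1.829, 0.025]
contact_force: [-0.6, -0.3, -1.3]
grip_width: 0.174
```

```bash
python3 -m jog '[[0,0,0,0.5,0]]'
```

```text
t: 24.4
position: [0.5889, -0.1589, 0.0973]
orientation: [-2.535, -1.829, 0.025]
contact_force: [0.8, -0.3, -2.5]
grip_width: 0.177
```

```bash
python3 -m jog '[[0,0,0,0.5,0]]'
```

```text
t: 24.5
position: [0.589, -0.1589, 0.0968]
orientation: [-2.535, -1.829, 0.025]
contact_force: [1.0, -0.7, -1.7]
grip_width: 0.174
```

```bash
python3 -m jog '[[0,0,0,0.4,0]]'
```

```text
t: 24.6
position: [0.5889, -0.1589, 0.0964]
orientation: [-2.535, -1.829, 0.025]
contact_force: [-0.7, -1.7, -0.1]
grip_width: 0.18
```

Contact begins at z≈0.0964, as expected. A few tiny steps to seat and level it.

```bash
python3 -m jog '[[0,0,0,0.3,0]]'
```

```text
t: 24.7
position: [0.589, -0.1589, 0.0962]
orientation: [-2.535, -1.829, 0.025]
contact_force: [-0.9, -0.4, 0.4]
grip_width: 0.178
```

```bash
python3 -m jog '[[0,0,0,0.3,0]]'
```

```text
t: 24.8
position: [0.589, -0.159, 0.096]
orientation: [-2.535, -1.829, 0.025]
contact_force: [-0.8, -0.2, -0.3]
grip_width: 0.176
```

```bash
python3 -m jog '[[0,0,0,0.2,0],[0,0,0,0,0]]'; python3 - <<'E'
from h import *
print(yawT()[2][:,2], sense()['wrist_torque'])
E
```

```text
t: 25.0
position: [0.589, -0.159, 0.0961]
orientation: [-2.535, -1.83, 0.024]
contact_force: [-0.6, -0.2, -1.1]
grip_width: 0.176
[-0.02116653  0.00303745 -0.99977135] [0.16061542 0.14978589 0.03741853]
```

```bash
python3 -m jog '[[0,0,0,0.3,0],[0,0,0,0.2,0],[0,0,0,0.2,0]]'; python3 - <<'E'
from h import *
print(yawT()[2][:,2], sense()['wrist_torque'])
E
```

```text
t: 25.3
position: [0.589, -0.159, 0.0958]
orientation: [-2.536, -1.83, 0.024]
contact_force: [-0.9, -0.3, 1.0]
grip_width: 0.175
[-0.02080294  0.00283772 -0.99977957] [ 0.21217023  0.12948693 -0.00793324]
```

```bash
python3 -m jog '[[0,0,0,0.2,0],[0,0,0,0.2,0],[0,0,0,0.2,0]]'; python3 - <<'E'
from h import *
print(yawT()[2][:,2], sense()['wrist_torque'])
E
```

```text
t: 25.6
position: [0.589, -0.1591, 0.0956]
orientation: [-2.536, -1.83, 0.023]
contact_force: [-1.8, 0.7, 4.5]
grip_width: 0.179
[-0.02033138  0.00273623 -0.99978955] [0.20560944 0.33169409 0.05349911]
```

It's seated with about 6 N total. Ease off slightly, soften the grip, then open gradually.

```bash
python3 -m jog '[[0,0,0,-0.3,0],[0,0,0,0,0],[0,0,0,0,0]]' 20; python3 - <<'E'
from h import *
print(yawT()[2][:,2], sense()['wrist_torque'])
E
```

```text
t: 25.9
position: [0.589, -0.159, 0.0958]
orientation: [-2.536, -1.83, 0.023]
contact_force: [-1.1, 0.2, 0.9]
grip_width: 0.178
[-0.02031646  0.00277847 -0.99978974] [0.16902153 0.15728123 0.05200731]
```

```bash
python3 -m jog '[[20,0,0,0,0],[24,0,0,0,0],[30,0,0,0,0],[45,0,0,0,0],[45,0,0,0,0]]' 20; python3 - <<'E'
from h import *
print(yawT()[2][:,2])
cv2.imwrite('pics/q_wrist.png',read_camera('wrist')[:,:,::-1])
im=read_camera('scene')[:,:,::-1]
cv2.imwrite('pics/q_scene.png',cv2.resize(im[140:240,140:260],None,fx=5,fy=5,interpolation=cv2.INTER_CUBIC))
E
```

```text
t: 26.4
position: [0.5894, -0.1591, 0.0953]
orientation: [-2.536, -1.83, 0.023]
contact_force: [-0.4, -0.2, -0.7]
grip_width: 0.526
[-0.02026656  0.00268367 -0.99979101]
```

View pics/q_wrist.png

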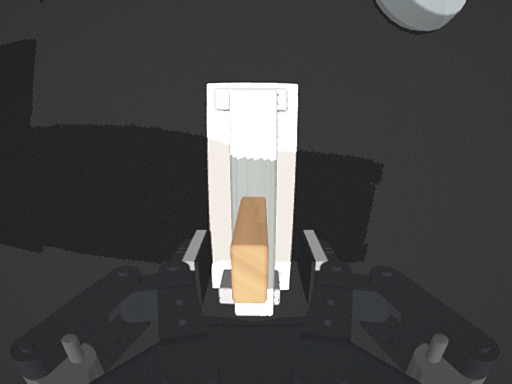

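View pics/q_scene.png

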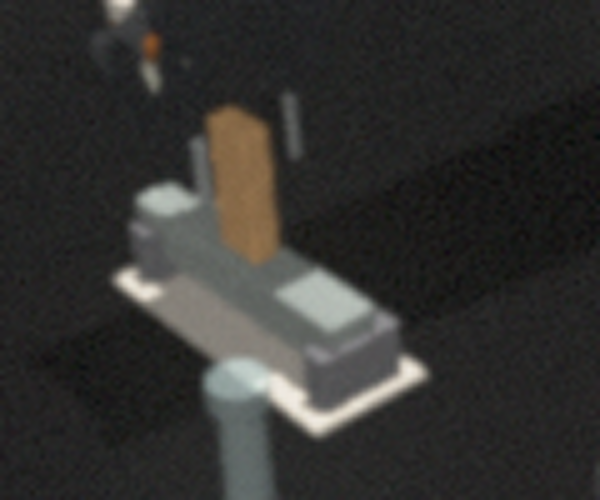

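The rake lies across both posts with its handle at (250,250), clear of the open jaws. Withdrawing straight up and moving off.

```bash
python3 -m jog '[[50,0,0,-5,0],[50,0,0,-15,0],[50,0,0,-25,0],[50,0,0,-35,0],[50,0,0,-40,0],[50,0,0,-40,0],[50,0,-40,-10,0],[50,0,-40,0,0],[50,0,-20,0,0],[50,0,0,0,0]]'; python3 - <<'E'
from h import *
im=read_camera('scene')[:,:,::-1]; cv2.imwrite('pics/r_scene.png',cv2.resize(im[140:290,150:380],None,fx=3.4,fy=3.4,interpolation=cv2.INTER_CUBIC))
im=read_camera('top')[:,:,::-1]; cv2.imwrite('pics/r_top.png',cv2.resize(im[110:260,110:410],None,fx=2.6,fy=2.6,interpolation=cv2.INTER_CUBIC)); cv2.imwrite('pics/r_topfull.png',im)
cv2.imwrite('pics/r_wrist.png',read_camera('wrist')[:,:,::-1])
E
```

```text
t: 27.5
position: [0.4963, -0.1276, 0.2779]
orientation: [-2.539, -1.832, 0.02]
contact_force: [0.5, 0.3, 0.3]
grip_width: 0.585
```

View pics/r_scene.png

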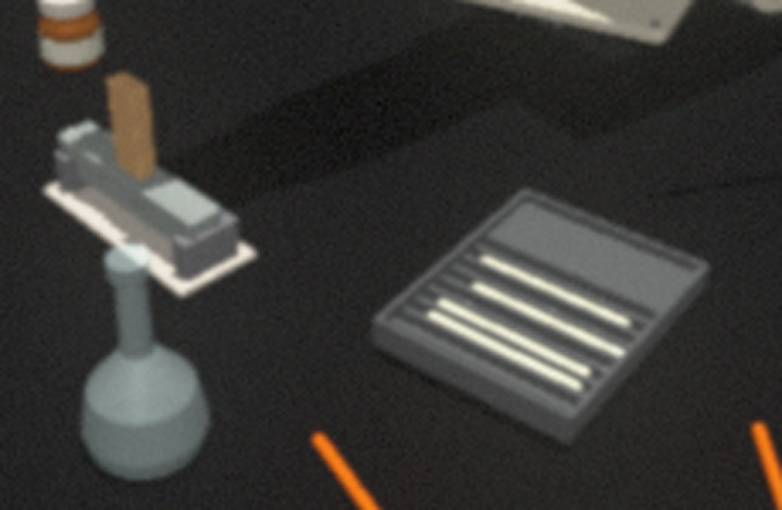

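View pics/r_top.png

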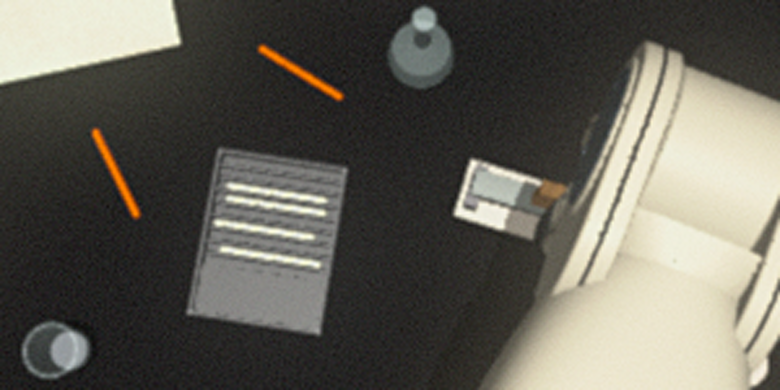

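View pics/r_wrist.png

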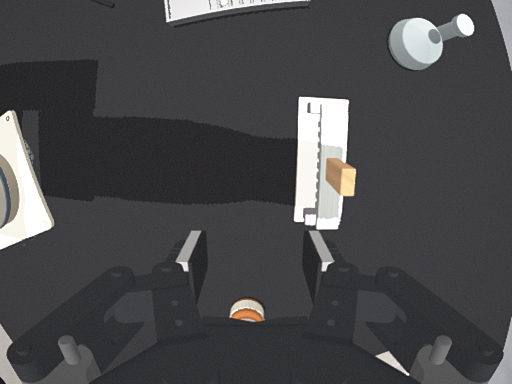

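The rake is upright across both posts with the gripper clear, and all four rods are parallel. One numeric check of the rods against the groove centres.

```bash
python3 - <<'E'
from h import *
t=cv2.imread('pics/r_topfull.png'); c=calibration('top'); hsv=cv2.cvtColor(t,cv2.COLOR_BGR2HSV)
w=((hsv[:,:,2]>180)&(hsv[:,:,1]<60)).astype(np.uint8)*255; w[:165]=0;w[230:]=0;w[:,:185]=0;w[:,250:]=0
a=np.radians(-10.4); e=np.array([[np.cos(a),np.sin(a)],[-np.sin(a),np.cos(a)]])
for k in cv2.findContours(w,cv2.RETR_EXTERNAL,cv2.CHAIN_APPROX_NONE)[0]:
    if cv2.contourArea(k)<10: continue
    P=(ray(c,k[:,0],.016)[:,:2]-[.5547,.1572])@e.T*1000
    v=cv2.fitLine(P.astype(np.float32),cv2.DIST_L2,0,.01,.01).ravel(); print(P.mean(0).round(1),'len',np.ptp(P[:,1]).round(0),'ang off groove',np.degrees(np.arctan(v[0]/v[1])).round(1))
E
```

```text
[-17.4  -3.6] len 114.0 ang off groove 0.2
[12.6  8.8] len 117.0 ang off groove -0.3
[42.7  0.3] len 114.0 ang off groove -0.1
[57.5  2.2] len 118.0 ang off groove -0.1
```

The rods sit at tray x = -17, 13, 43 and 58 mm, which match groove centres -17, 13, 43 and 58. All are within 0.3° of parallel. Handing in.

```bash
python3 - <<'E'
from station import *
print(sense()['t']); print(job_done())
E
```

```text
27.65
the job is handed in; nothing more can be done
None
```

I combed all four rods into grooves, laid the rake back upright across its two posts, let go, and handed the job in at t = 27.65 s of the 61 s allowed.

- **Combing:** I set the teeth down on the ledge (contact about 3–5 N) and combed to about 1–2 mm short of the far wall. During the strokes contact read about 3–5 N down, with 1–4 N of drag. Forces were only read at the end of each short move, so I did not see every moment in between.
- **Rods:** the last top view puts them at tray x = -17.4, 12.6, 42.7 and 57.5 mm. Those are the groove centres -17, 13, 43 and 58, and every rod is within 0.3° of parallel.
- **Rake:** the last scene and wrist views show it upright on both posts, with the gripper open and well clear of it.
- **Other items:** I never moved near the flask, beaker, jar, orange rods or black rod. The last views show them undisturbed, though I did not measure them again.
- **Tilt:** the tool picked up about 1.4° of tilt on the carry back, and I could not remove it fully. The rake was released at about 1.2°, after being pressed onto the posts with up to about 6 N, and settled level to the eye.

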